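Make the proof press ready for the next block

ROBOT

A 7-joint arm with a two-finger parallel gripper is mounted at the origin on the work surface. World frame = base frame: x ahead of the robot, y to its left, z up, the work surface at z = 0. Lengths are in m, angles in rad, forces in N, time in s.
With the tool pointing down it reaches from about 0.4 to 0.85 m from the base axis. Payload 10.4 kg.
Tool frame: the origin (TCP) lies where the fingers leave the gripper's body, on its centre line; the fingertips stand 70 mm ahead of it and the grasp point (between the pads) lies r.grip_depth ahead of it (r.grip_depth is the distance from the TCP to the grasp point, in m); z points along the fingers, y is the direction in which the jaws open and shut (so a half turn about z gives the same grasp; the last joint's range is limited). The gripper opens to 87 mm and grips with 3 to 60 N. Pads are 19 mm wide; open, the fingers measure 117 mm over their backs; the gripper's body (75 mm by 190 mm) begins 51 mm behind the grasp point.
Start: joints at [-1.281, 0.332, -0.065, 1.46, 0.022, 1.35, -0.088], TCP at [0.192, 0.595, 0.292] pointing down, gripper open.
Joint ranges: [-2.6, 2.6], [-0.5, 2.12], [-1.47, 1.34], [0.16, 2.42], [-1.27, 4.41], [0.06, 2.06], [-2.6, 2.6]. Speed limits (rad/s): [2.22, 2.22, 2.79, 2.79, 3.14, 3.14, 3.14].

INTERFACE

Orientations are given as a unit quaternion [x, y, z, w].
In Python, from bench import monitor, viewer, workorder, nets, r gives the robot as it stands.
- The arm moves only by the tool drive_tool, never from a script. Its argument "plan" is a list of rows, each an object of numbers: "rx", "ry", "rz": the turn, a rotation vector about the tool's x, y, z in units of 360 degrees (1.0 is 360 degrees); "x", "y", "z": the shift along the tool's x, y, z in units of 1000 mm (1.0 is 1000 mm); "fingers": the opening, from 0 (shut) to 1 (fully open). In form: [{"rx": .., "ry": .., "rz": .., "x": .., "y": .., "z": .., "fingers": ..}, ...]. A call has 1 to 12 rows; each row is the pose to reach, as a shift and turn from the pose commanded when the call began, along the tool's axes at that moment, turning the shorter way round; what a row does not reach only later rows make up. A row lasts 1/8 s, in which the tool goes at most 62.5 mm and 10.7 degrees, less where a joint would pass 70% of its speed; a pose out of reach is approached as far as the arm can. A call with a number of a shift or a turn outside -1 to 1 is refused whole. A call with a gripper value outside its range is refused whole. The fingers move at their own pace and stop on an object; "squeeze" is the grip in N (left out, the last holds). Time passes only in rows, so rows that repeat a pose let the fingers close. It gives the time, the measured TCP pose, the force and the opening at its end, in the units of the state.
- monitor.read_state(): the state, without advancing time (a new reading comes with each control period).
- viewer.camera(name): name is "scene" or "side" or "wrist"; returns a dict with "color" (400x640x3 uint8, red, green, blue), "depth" (400x640 float32, m along the optical axis (not along the pixel's ray), 0 where there is no reading), "camera_matrix" (3x3 intrinsics, pixels), "xyz" and "rotation" of the camera in the world. Camera axes: x right, y down, z forward; pixel columns grow to the right and rows downward; lengths in m; the calibration is good to about 2 mm. The wrist camera is an equidistant fisheye: a pixel r from the principal point sees the ray r / f radians off the axis. A picture is of the moment at which its call begins.
- workorder.close_job(): hands the job in, once; it reports no verdict.
Trained networks look in the newest picture that a camera, given by its name, has taken for a name from the list of things; names that differ only in an ending like _2 or _b are one class to them, and where a whole thing is asked for, a point or a joint stands for the part that bears it (a point fixed in the world has none). Each returns a list of dicts, best first, with "confidence" (0 to 1); they miss things now and then, are a little off and sometimes report something else, mostly with a low value. They report only what shows in the picture. A call takes as long as a camera call. They do not tell look-alikes from the thing itself.
- nets.find_in(label, camera): "centre" ([x, y, z] in m, in world coordinates, good to about 4 mm: the middle of the surface that is visible of it).
- nets.regions_of(label, camera): "region" (400x640 bool, what is visible of it).
The state is a dict: "time": time; "joint_positions": joint angles; "joint_vel": joint speeds; "joint_torque": joint torques, N m; "ee_pos": TCP position; "eef_rot": TCP orientation; "ft_force": force on the tool from outside, world axes, zero at the start; "torque": the same for the moment, N m; "width": finger opening in m.
Only numpy, scipy, OpenCV 4.12 (cv2) and the standard library are available. Lean on these libraries where they do the work, as an engineer would, in place of code of your own. Each camera call takes 0.05 s, during which the arm holds its last target.

TASK

Make the proof press ready for the next block: flip the red cam lever fully open, draw the inking roller forward and lower it out of its two slots, and without dropping it lay it by its axle ends in the two notches of the wooden cradle. Then flip the brass head stop down level across the bed. Take the carved block from its sloping rest, lay it carved side up on the bed short of the stop and slide it home, square against the stop; leave everything else on the table where it is.

Things in the scene. Friction and masses are not known exactly. Their poses are not given: they have to be found in the camera images.
- press: Fixed flat-bed proof press, grey frame. Origin on the table below the roller seat; x runs along the bed away from the robot, y left. Steel bed 385 long (x -180 to +205), 160 wide, top 60 above the table; bearers 10 high along both edges (|y| 70 to 80). Two slotted cheeks (|y| 80 to 88, x -36 to +30, up to 124 above the table) carry the roller.
- seat (a point): Where the middle of the seated roller's axle lies, 98 above the press origin (press axes). Each axle end sits in a pocket (x -7 to +6) behind a 4 mm lip; from the lip a slot 16 wide slopes forward (-x) and down at 30 degrees and ends open at x = -34. Above it an upper jaw (18 over the seat, reaching to x = -32) bars lifting straight out, so the roller leaves forward and down.
- slot_exit (a point): Point in front of the slots where the axle's middle is free of them: press x = -46, 85 above the table (press axes). A clean way for the axle's middle (press x, height): (0, 98), lift to (0, 105), (-9, 106), straight down the slope to slot_exit, forward to x = -58, then up.
- cylinder (a point): Middle of the impression cylinder, 68 mm in diameter, parked across the far end of the bed with its side plates and bar handle (press x 125 to 225, up to 170 above the table). Fixed; an obstacle only.
- cam (a joint): Cam lever on the right (-y) cheek, turning about press y; rad. 0 (to 0.12 at the start): locked, pointing forward (-x) and 20 degrees up, its cam holding the right axle end down. It opens up and back; 2.1 = fully open against its end stop, pointing 40 degrees up to +x. Stays where left; about 3 N at the handle moves it.
- cam_pivot (a point): Pivot of the cam lever: press x = 0, y = -95, 119 above the table. Turns with the lever.
- cam_grip (a point): Middle of the lever's red handle, 62 mm from the pivot; the handle is 44 long, 14 wide (along press y) and 13 thick.
- stop (a joint): Flip-down brass head stop on the left bearer, turning about press x; rad. 0 (to 0.2 at the start): parked upright, leaning 10 degrees out to the left (+y). It grows as the stop swings over to the right and down; 1.745 = its end stop, level across the bed. Stiff hinge, stays where left; about 2 N near its end moves it.
- stop_pivot (a point): Hinge of the head stop: press x = +34, y = +75, 72 above the table. Turns with the stop.
- stop_tip (a point): End of the stop's blade, 100 mm from the hinge. The blade is 12 thick along press x (front face at press x = +28) and 16 across the other way, centred on the line from hinge to tip; when down it lies 4 to 20 above the bed and reaches press y = -25.
- roller: Inking roller, brown-red, 40 mm in diameter, 146 long (along its own y), on a steel axle 10 in diameter and 204 long; about 0.4 kg. Origin at its middle on the axle. At the start it lies in the press, parallel to press y, its underside 18 above the bed, its ends 7 mm from the cheeks. It may be turned about its axle.
- cradle: Fixed wooden cradle for the roller, base 84 x 205 mm, 12 high. Origin on the table under its middle, z up. Uprights at y = -88 and +88 (10 thick) with V notches (90 degrees, 36 wide, rims 61 above the table) carry the axle ends, the axle along cradle y, its centre 50 above the table at x = 0. The roller fits either way round. May stand left or right of the press.
- rest: Fixed dark wooden rest 44 mm wide (narrower than the block) with a slope of 25 degrees rising along its +x, and a low ledge at the low end, which faces the robot. Origin on the table under the middle of the slope. May stand left or right of the press.
- block: Carved wood block 120 x 64 x 26 mm (x, y, z), light brown with dark flowers on top (+z); about 0.16 kg. Origin at the middle of its underside. At the start it lies on the rest against the ledge, its x rising at 25 degrees, its underside's middle 66 above the table. Home on the bed, an end (either one) touches the lowered stop: origin at press x = -32, height 60.
- washer: dark blue round ceramic water bowl, 124 mm across, 55 high; origin under its centre. A bystander: leave it alone.
- ink_tin: bare steel ink tin, 72 mm across, 48 high; origin under its centre. A bystander: leave it alone.
- ink_knife: ink knife (spatula), 170 mm long, lying; origin on its underside. A bystander: leave it alone.
- baren: round wooden rubbing pad with a knob on top, 120 mm across, 43 high; origin under its centre. A bystander: leave it alone.
- brush: brush with wooden handle, 190 mm long, lying; origin on its underside. A bystander: leave it alone.
- spare_block: brown wood block with a dark inked face, 140 x 100 x 24 mm, lying flat; origin under its centre. A bystander: leave it alone.
There are look-alikes about, which are no part of the job. Leave any green or pink look-alike of the roller alone.

How it is judged:
By the outcome, as a careful person would: the job done as asked, in the order asked, and still so for the second after the job is handed in, with the robot touching nothing.
It also fails if it takes over 72 s, if anything falls off the work surface, if the arm or the gripper's body presses on something with over 40 N, if the wrist force passes 120 N, or if a joint passes its speed limit or range.

## Working session

There is one attempt and no reset: what is moved stays moved. The work goes in short steps, Python scripts to look and compute and a tool call to move; the robot and the scene stay as the last step left them, time stands still between calls to the robot, and variables do not carry over. Pictures are saved under pics/ and viewed, and the job is handed in when it is done.

Besides the shell and the picture viewer there is one more tool, called after "Emit:" by a JSON object that holds its "api" and its "payload", one argument or row to a line. drive_tool: Moves the arm, as the interface text tells. Its arguments: {"type":"object","properties":{"plan":{"type":"array","items":{"type":"object","properties":{"rx":{"type":"number","minimum":-1,"maximum":1},"ry":{"type":"number","minimum":-1,"maximum":1},"rz":{"type":"number","minimum":-1,"maximum":1},"x":{"type":"number","minimum":-1,"maximum":1},"y":{"type":"number","minimum":-1,"maximum":1},"z":{"type":"number","minimum":-1,"maximum":1},"fingers":{"type":"number"}}}},"squeeze":{"type":"number"}},"required":["plan"]}

```bash
ls; mkdir -p pics; python3 - <<'E'
from bench import monitor, viewer, workorder, nets, r
import cv2, numpy as np
print(r.grip_depth, monitor.read_state())
for n in ("scene","side","wrist"):
    c=viewer.camera(n)
    cv2.imwrite(f"pics/{n}0.png",c["color"][:,:,::-1])
    print(n,c["camera_matrix"].tolist(),c["xyz"],np.round(c["rotation"],4).tolist())
E
```

```text
pics
0.051 {'time': 0.0, 'joint_positions': array([-1.28058406,  0.33291091, -0.06469576,  1.4609797 ,  0.02162084,
        1.34988863, -0.08852439]), 'joint_vel': array([ 1.57765192e-03, -2.77870660e-04,  1.30813913e-04,  1.04300361e-03,
        8.33719933e-05, -5.49134254e-04, -5.88383015e-04]), 'joint_torque': array([ 9.51352831e-05, -6.23245597e+01,  2.45717238e-02, -3.89898419e+01,
       -6.14079041e-02,  3.97349638e-02,  1.54184836e-04]), 'ee_pos': array([0.19225241, 0.59438221, 0.29141116]), 'eef_rot': array([ 1.55770176e-01,  9.87793044e-01, -7.41805906e-04, -7.08998988e-05]), 'ft_force': array([ 0.71588015, -0.18371989, -0.12712639]), 'torque': array([-0.0167627 ,  0.02409337,  0.00510512]), 'width': 0.08687703084377447}
scene [[505.8014092523538, 0.0, 319.7632605670628], [0.0, 505.8014092523538, 204.5559441172812], [0.0, 0.0, 1.0]] [1.18581444 0.72999013 1.77075225] [0.323, 0.9067, -0.2549, -0.0925]
side [[518.2920484858871, 0.0, 305.97692502329085], [0.0, 518.2920484858871, 201.55653426345893], [0.0, 0.0, 1.0]] [-0.00313956  1.21851244  1.6843927 ] [-0.186, 0.9179, -0.342, 0.0774]
wrist [[309.70691628693146, 0.0, 314.1811134074861], [0.0, 309.70691628693146, 199.2990850040263], [0.0, 0.0, 1.0]] [0.12024817 0.61849643 0.38477748] [0.8002, 0.5829, 0.0828, 0.114]
```

View pics/scene0.png

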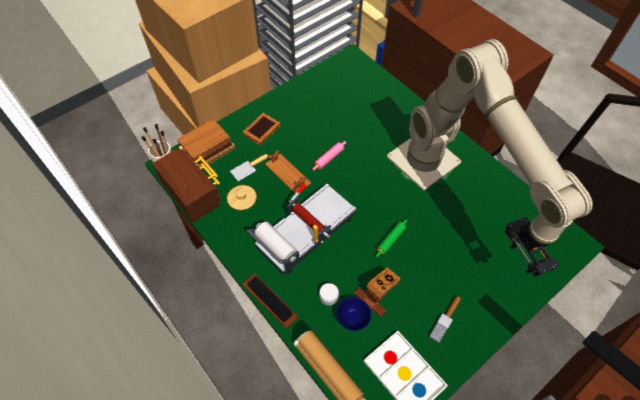

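View pics/side0.png

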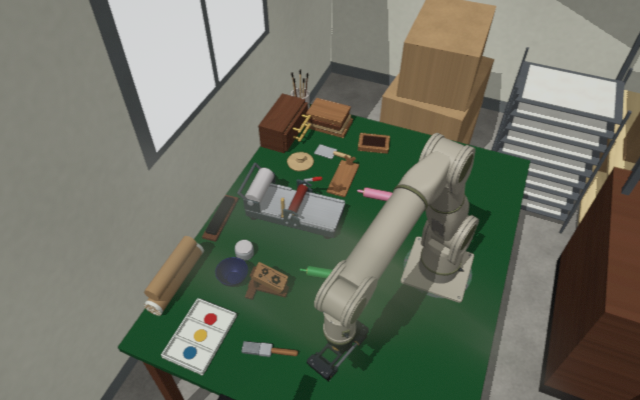

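View pics/wrist0.png

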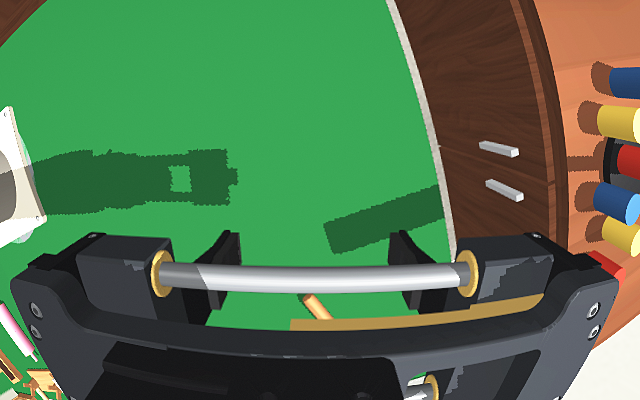

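```bash
cat > h.py <<'E'
from bench import monitor, viewer, workorder, nets, r
import cv2, numpy as np
from scipy.spatial.transform import Rotation as R
def cam(n):
    c=viewer.camera(n); c["R"]=R.from_quat(c["rotation"]).as_matrix() if np.size(c["rotation"])==4 else np.array(c["rotation"]); return c
def cloud(c):
    K=c["camera_matrix"]; v,u=np.mgrid[:400,:640]; d=c["depth"]
    p=np.stack([(u-K[0,2])/K[0,0]*d,(v-K[1,2])/K[1,1]*d,d],-1)
    return p@c["R"].T+c["xyz"]
def proj(c,P):
    q=(np.atleast_2d(P)-c["xyz"])@c["R"]; K=c["camera_matrix"]
    return np.c_[q[:,0]/q[:,2]*K[0,0]+K[0,2],q[:,1]/q[:,2]*K[1,1]+K[1,2]]
E
python3 - <<'E'
from h import *
import pickle
D={}
for n in ("scene","side"):
    c=cam(n); D[n]=c
    for l in ["press","cylinder","cam","stop","roller","cradle","rest","block","washer","ink_tin","ink_knife","baren","brush","spare_block"]:
        f=nets.find_in(l,n)
        print(n,l,[(np.round(x["centre"],3).tolist(),round(x["confidence"],2),proj(c,x["centre"]).round().tolist()[0]) for x in f[:3]])
pickle.dump(D,open("D.pkl","wb"))
for n in D:
    im=D[n]["color"][:,:,::-1]
    crop=im[90:330,140:440] if n=="scene" else im[120:320,150:400]
    cv2.imwrite(f"pics/{n}_c.png",cv2.resize(crop,None,fx=2.6 if n=="scene" else 3,fy=2.4 if n=="scene" else 3,interpolation=cv2.INTER_CUBIC)[:600,:800])
E
```

```text
scene press [([0.656, -0.02, 0.059], 0.85, [302.0, 234.0])]
scene cylinder [([0.657, -0.026, 0.057], 0.6, [301.0, 233.0])]
scene cam [([0.58, -0.135, 0.141], 0.54, [298.0, 192.0])]
scene stop [([0.642, 0.044, 0.131], 0.58, [315.0, 234.0]), ([0.728, -0.327, 0.011], 0.32, [242.0, 198.0])]
scene roller [([0.389, 0.201, 0.034], 0.97, [391.0, 238.0]), ([0.324, -0.253, 0.032], 0.79, [329.0, 156.0]), ([0.614, -0.04, 0.11], 0.6, [307.0, 218.0])]
scene cradle [([0.512, -0.315, 0.012], 0.61, [285.0, 172.0]), ([0.657, -0.022, 0.058], 0.36, [301.0, 234.0])]
scene rest [([0.622, 0.343, 0.013], 0.63, [371.0, 303.0]), ([0.725, 0.23, 0.043], 0.36, [329.0, 294.0]), ([0.476, 0.561, 0.016], 0.16, [443.0, 323.0])]
scene block [([0.561, 0.328, 0.094], 0.98, [383.0, 281.0])]
scene washer [([0.696, 0.336, 0.019], 0.67, [354.0, 313.0])]
scene ink_tin [([0.724, 0.231, 0.044], 0.58, [330.0, 294.0])]
scene ink_knife [([0.628, -0.438, 0.004], 0.78, [247.0, 169.0])]
scene baren [([0.726, -0.326, 0.011], 0.68, [242.0, 198.0])]
scene brush [([0.476, 0.561, 0.018], 0.92, [443.0, 323.0])]
scene spare_block [([0.459,
[... 465 characters left out ...]
80.0, 205.0])]
side cradle [([0.504, -0.309, 0.009], 0.7, [342.0, 177.0]), ([0.633, 0.044, 0.136], 0.6, [281.0, 205.0])]
side rest [([0.598, 0.349, 0.007], 0.85, [257.0, 287.0])]
side block [([0.551, 0.341, 0.092], 0.78, [268.0, 277.0])]
side washer [([0.715, 0.325, 0.028], 0.75, [232.0, 269.0])]
side ink_tin [([0.713, 0.235, 0.049], 0.76, [243.0, 248.0])]
side ink_knife [([0.636, -0.438, 0.003], 0.71, [325.0, 152.0])]
side baren [([0.718, -0.322, 0.008], 0.63, [299.0, 162.0])]
side brush [([0.47, 0.561, 0.019], 0.75, [262.0, 347.0])]
side spare_block [([0.45, -0.557, 0.026], 0.68, [372.0, 142.0]), ([0.552, 0.344, 0.092], 0.68, [267.0, 278.0]), ([0.503, -0.309, 0.011], 0.66, [342.0, 177.0])]
```

```bash
python3 - <<'E'
import pickle,numpy as np
from h import *
D=pickle.load(open("D.pkl","rb"))
im=D["scene"]["color"][:,:,::-1]
cv2.imwrite("pics/s1.png",cv2.resize(im[130:280,230:400],None,fx=4,fy=4,interpolation=cv2.INTER_CUBIC))
im=D["side"]["color"][:,:,::-1]
cv2.imwrite("pics/s2.png",cv2.resize(im[140:310,200:380],None,fx=3.5,fy=3.5,interpolation=cv2.INTER_CUBIC))
E
```

```text
(no output)
```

View pics/s1.png

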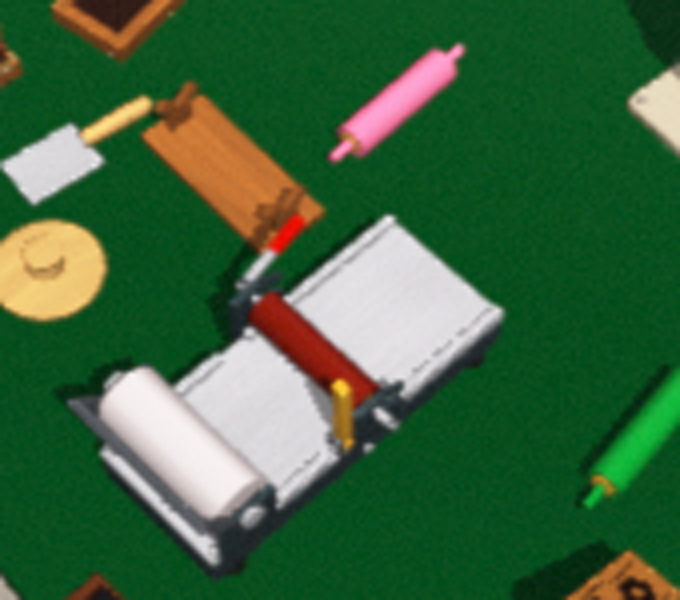

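View pics/s2.png

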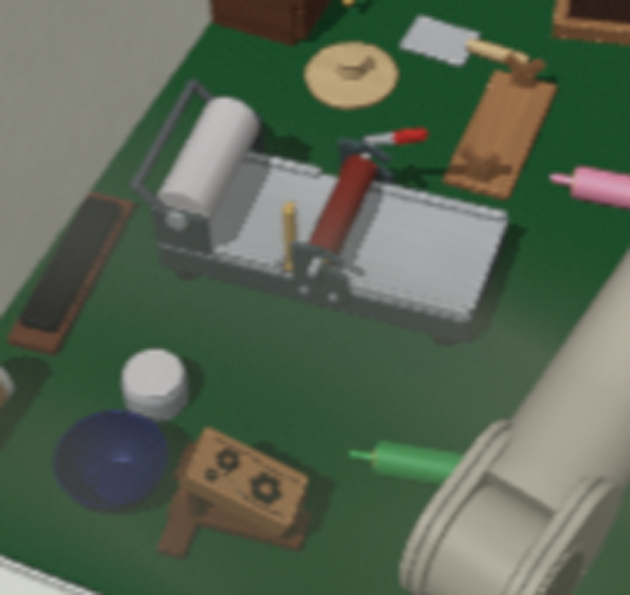

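```bash
python3 - <<'E'
import pickle
from h import *
D=pickle.load(open("D.pkl","rb"))
out={}
for n in D:
    c=D[n]; P=cloud(c); out[n]=P
    z=P[...,2]
    ok=c["depth"]>0
    # table z
    b=ok&(abs(z)<.02)&(P[...,0]>.3)&(P[...,0]<.9)&(abs(P[...,1])<.5)
    print(n,"table z",np.median(z[b]),z[b].std())
    reg=lambda x0,x1,y0,y1,z0,z1: ok&(P[...,0]>x0)&(P[...,0]<x1)&(P[...,1]>y0)&(P[...,1]<y1)&(z>z0)&(z<z1)
    # press outline: points z .045-.08
    m=reg(.3,.95,-.25,.2,.05,.08)
    q=P[m][:,:2].astype(np.float32); r_=cv2.minAreaRect(q); print("press rect",r_, len(q), np.median(P[m][:,2]))
    m=reg(.35,.68,-.45,-.18,.006,.03)
    q=P[m][:,:2].astype(np.float32); r_=cv2.minAreaRect(q); print("cradle rect",r_,len(q), q.mean(0))
    m=reg(.4,.66,.22,.45,.06,.16)
    Q=P[m]; 
    print("block",len(Q),Q.mean(0))
    # plane fit RANSAC-ish
    A=Q
    for k in range(6):
        mu=A.mean(0); U,S,Vt=np.linalg.svd(A-mu); nrm=Vt[2]*np.sign(Vt[2,2]); d=(Q-mu)@nrm; A=Q[abs(d)<.005]
    print(" normal",nrm,len(A),"tilt",np.degrees(np.arccos(nrm[2])),"az",np.degrees(np.arctan2(nrm[1],nrm[0])))
    e1=np.cross(nrm,[0,0,1]); e1/=np.linalg.norm(e1); e2=np.cross(nrm,e1)
    q=np.c_[(A-mu)@e1,(A-mu)@e2].astype(np.float32); rr=cv2.minAreaRect(q); print(" rect",rr,"centre3d",mu+rr[0][0]*e1+rr[0][1]*e2,"e1",e1,"e2",e2)
E
```

```text
scene table z 0.0001973174749788642 0.005772023812356682
press rect ((0.6151431202888489, -0.023669376969337463), (0.4117136597633362, 0.3159160315990448), 24.0760498046875) 2465 0.060673097795674646
cradle rect ((0.5152318477630615, -0.3169916272163391), (0.2643575966358185, 0.32969340682029724), 89.877197265625) 1132 [ 0.51795894 -0.32465142]
block 574 [0.56743762 0.33066953 0.09165034]
 normal [-0.39626978 -0.04190682  0.91717723] 391 tilt 23.48315998024454 az -173.96322200362488
 rect ((-0.0002609826624393463, 0.0025218315422534943), (0.06524479389190674, 0.12388040125370026), 0.3124908208847046) centre3d [0.5523054  0.32723085 0.08958108] e1 [-0.10516682  0.99445459  0.        ] e2 [-0.91209111 -0.09645662 -0.39847952]
side table z -0.0012913687193040202 0.0061255475248841295
press rect ((0.6055871844291687, -0.02599048614501953), (0.42114266753196716, 0.2900242209434509), 28.88861656188965) 2194 0.05900455941275784
cradle rect ((0.5154209733009338, -0.3163992762565613), (0.3280394971370697, 0.2653398811817169), 0.5025372505187988) 717 [ 0.50593424 -0.3158273 ]
block 624 [0.55408505 0.33506234 0.08768152]
 normal [-0.40204267 -0.01514145  0.91549573] 389 tilt 23.72377449396072 az -177.84318613322168
 rect ((-0.00045346468687057495, 0.003993559628725052), (0.06987495720386505, 0.12451234459877014), 2.4457290172576904) centre3d [0.545907   0.33201524 0.08716204] e1 [-0.03763461  0.99929157  0.        ] e2 [-0.91484716 -0.03445433 -0.40232769]
```

```bash
python3 - <<'E'
import pickle
from h import *
from scipy.optimize import minimize
D=pickle.load(open("D.pkl","rb"))
for n in D:
    c=D[n]; P=cloud(c); z=P[...,2]; ok=c["depth"]>0
    m=ok&(P[...,0]>.3)&(P[...,0]<.95)&(P[...,1]>-.25)&(P[...,1]<.2)&(z>.05)&(z<.076)
    hsv=cv2.cvtColor(c["color"],cv2.COLOR_RGB2HSV)
    sat=hsv[...,1]; m&=(sat<60)
    lab,cc,st,_=cv2.connectedComponentsWithStats(m.astype(np.uint8)); 
    q=P[m][:,:2]
    def loss(t):
        x,y,a=t; ca,sa=np.cos(a),np.sin(a); d=q-[x,y]
        u=d[:,0]*ca+d[:,1]*sa; v=-d[:,0]*sa+d[:,1]*ca
        o=np.maximum(abs(u-.0125)-.1925,0)+np.maximum(abs(v)-.080,0)
        inn=np.minimum(.1925-abs(u-.0125),.080-abs(v))
        return np.minimum(o,.01).mean()
    # edge-based alternate: maximise occupancy map difference
    best=min((minimize(loss,[.615+dx,-.023+dy,np.radians(a)],method="Nelder-Mead",options=dict(xatol=1e-5,fatol=1e-8,maxiter=2000)) for a in (15,22,28,-20) for dx in (-.02,0,.02) for dy in (-.02,.02,0)),key=lambda s:s.fun)
    print(n,len(q),"press",best.x[:2],np.degrees(best.x[2]),best.fun)
    h=hsv[...,0]; col=c["color"].astype(int)
    red=ok&(col[...,0]>2.2*col[...,1])&(col[...,0]>2.2*col[...,2])&(col[...,0]>60)&(P[...,0]>.45)&(P[...,0]<.75)&(abs(P[...,1]+.03)<.2)
    rl=red&(z>.08)&(z<.13)&(P[...,1]>-.115)
    Q=P[rl]; mu=Q.mean(0); 
    t=np.arange(0)
    v=np.linalg.svd(Q-mu)[2][0]; v*=np.sign(v[1]); s=(Q-mu)@v
    print(" roller n",len(Q),"mean",mu,"dir yaw of y",np.degrees(np.arctan2(-v[0],v[1])),"slope",v[2],"len",s.min(),s.max(), "mid", mu+v*(s.min()+s.max())/2)
    lv=red&~rl; Q=P[lv]; print(" lever",len(Q),np.median(Q,0) if len(Q) else None, np.argwhere(lv).mean(0) if len(Q) else None)
E
```

```text
scene 2383 press [ 0.60799217 -0.03765822] 5.0207663119955175 0.00013418264123696725
 roller n 293 mean [ 0.61184507 -0.04383772  0.11366832] dir yaw of y 6.501571701446457 slope 0.033944776454117524 len -0.07013042704733682 0.07791291921348216 mid [ 0.61140471 -0.03997373  0.11380041]
 lever 52 [ 0.56011845 -0.13731099  0.14865149] [187.61538462 301.5       ]
side 2134 press [ 0.60125743 -0.03268101] 5.59497534420895 0.0002858626655020181
 roller n 74 mean [ 0.60197958 -0.08120724  0.11172116] dir yaw of y 2.693968840677043 slope 0.1253464476236725 len -0.03196911875683359 0.04064837197816137 mid [ 0.60177722 -0.0769066   0.11226512]
 lever 29 [ 0.55581595 -0.13310944  0.14797949] [178.37931034 316.51724138]
```

```bash
cat >> h.py <<'E'
GD=0.051
def pose():
    s=monitor.read_state(); return np.array(s["ee_pos"]),R.from_quat(s["eef_rot"]),s
def ypr_tool(yaw_deg, pitch_deg=0, flip=False):
    """tool down; tool y at world direction yaw+90deg (y left) ; tool x = -fwd unless flip. pitch tilts tool z towards +fwd"""
    a=np.radians(yaw_deg); f=np.array([np.cos(a),np.sin(a),0]); l=np.array([-np.sin(a),np.cos(a),0])
    p=np.radians(pitch_deg); z=np.array([0,0,-1])*np.cos(p)+f*np.sin(p)
    y=l if not flip else -l
    x=np.cross(y,z); return R.from_matrix(np.c_[x,y,z])
def delta(Rt,grasp=None,tcp=None):
    p,Rc,s=pose()
    if tcp is None: tcp=np.array(grasp)-GD*Rt.apply([0,0,1])
    d=Rc.inv().apply(np.array(tcp)-p); rv=(Rc.inv()*Rt).as_rotvec()/(2*np.pi)
    print("x %.4f y %.4f z %.4f | rx %.4f ry %.4f rz %.4f | dist %.0fmm rows>= %.1f / %.1f"%(*d,*rv,np.linalg.norm(d)*1e3,np.linalg.norm(d)/.0625,np.linalg.norm(rv)*360/10.7))
E
python3 - <<'E'
from h import *
p,Rc,s=pose()
import pickle
c=cam("wrist"); print("cam in tool",Rc.inv().apply(c["xyz"]-p),"axes in tool:\n",np.round(Rc.as_matrix().T@c["R"],3))
print(Rc.as_matrix())
delta(ypr_tool(5.3),tcp=[.50,-.03,.36])
E
```

```text
cam in tool [ 0.07589326  0.00061868 -0.09321144] axes in tool:
 [[ 0.001 -0.96  -0.279]
 [ 1.     0.001  0.001]
 [-0.001 -0.279  0.96 ]]
[[-9.51482564e-01  3.07702666e-01  7.09886805e-06]
 [ 3.07702665e-01  9.51482555e-01  1.34965566e-04]
 [ 3.47748155e-05  1.30601724e-04 -9.99999991e-01]]
x -0.4850 y -0.4997 z -0.0678 | rx 0.0000 ry -0.0000 rz -0.0645 | dist 700mm rows>= 11.2 / 2.2
```

```bash
python3 - <<'E'
from h import *
delta(ypr_tool(5.3),tcp=[.66,-.06,.36])
E
```

```text
x -0.6464 y -0.4790 z -0.0678 | rx 0.0000 ry -0.0000 rz -0.0645 | dist 807mm rows>= 12.9 / 2.2
```

Emit:
{"api": "drive_tool", "payload": {
  "plan": [
    {"x": -0.646, "y": -0.479, "z": -0.068, "rz": -0.0645, "fingers": 1},
    {"x": -0.646, "y": -0.479, "z": -0.068, "rz": -0.0645, "fingers": 1},
    {"x": -0.646, "y": -0.479, "z": -0.068, "rz": -0.0645, "fingers": 1},
    {"x": -0.646, "y": -0.479, "z": -0.068, "rz": -0.0645, "fingers": 1},
    {"x": -0.646, "y": -0.479, "z": -0.068, "rz": -0.0645, "fingers": 1},
    {"x": -0.646, "y": -0.479, "z": -0.068, "rz": -0.0645, "fingers": 1},
    {"x": -0.646, "y": -0.479, "z": -0.068, "rz": -0.0645, "fingers": 1},
    {"x": -0.646, "y": -0.479, "z": -0.068, "rz": -0.0645, "fingers": 1},
    {"x": -0.646, "y": -0.479, "z": -0.068, "rz": -0.0645, "fingers": 1},
    {"x": -0.646, "y": -0.479, "z": -0.068, "rz": -0.0645, "fingers": 1},
    {"x": -0.646, "y": -0.479, "z": -0.068, "rz": -0.0645, "fingers": 1},
    {"x": -0.646, "y": -0.479, "z": -0.068, "rz": -0.0645, "fingers": 1}
  ],
  "squeeze": 20
}}

```text
validation failed for argument at $.pl...
```

```bash
python3 - <<'E'
from h import *
import pickle
c=cam("wrist"); p,Rc,s=pose(); print(p,s["time"])
pickle.dump((c,p,Rc.as_quat()),open("w1.pkl","wb"))
cv2.imwrite("pics/w1.png",c["color"][:,:,::-1])
D=c["depth"]; print(D[D>0].min(),D.max(),(D==0).mean())
E
```

```text
[0.19232271 0.59470746 0.29228007] 1.75
0.050001524 1.2610879 0.007984375
```

View pics/w1.png

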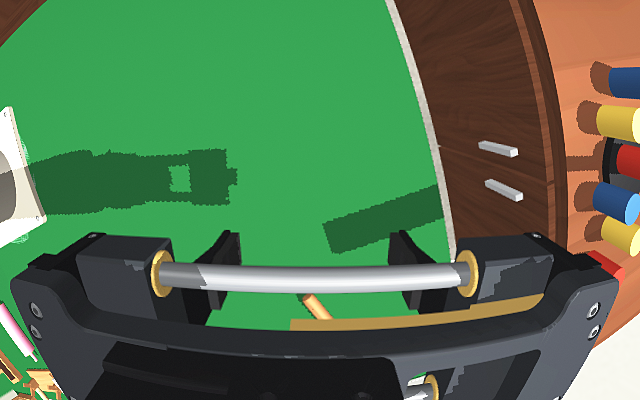

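Emit:
{"api": "drive_tool", "payload": {
  "plan": [
    {"rx": 0, "ry": 0, "rz": -0.0645, "x": -0.646, "y": -0.479, "z": -0.068, "fingers": 1},
    {"rx": 0, "ry": 0, "rz": -0.0645, "x": -0.646, "y": -0.479, "z": -0.068, "fingers": 1}
  ],
  "squeeze": 20
}}

```text
time: 2.0
ee_pos: [0.2645, 0.4935, 0.3026]
eef_rot: [-0.032, 0.999, -0.0, 0.0]
ft_force: [0.6, 0.3, 0.7]
width: 0.0871
```

```bash
python3 - <<'E'
from h import *
delta(ypr_tool(5.3),tcp=[.66,-.06,.36])
E
```

```text
x -0.3592 y -0.5778 z -0.0573 | rx -0.0000 ry 0.0000 rz -0.0045 | dist 683mm rows>= 10.9 / 0.2
```

Emit:
{"api": "drive_tool", "payload": {
  "plan": [
    {"rx": 0, "ry": 0, "rz": -0.0045, "x": -0.359, "y": -0.578, "z": -0.057, "fingers": 1},
    {"rx": 0, "ry": 0, "rz": -0.0045, "x": -0.359, "y": -0.578, "z": -0.057, "fingers": 1},
    {"rx": 0, "ry": 0, "rz": -0.0045, "x": -0.359, "y": -0.578, "z": -0.057, "fingers": 1},
    {"rx": 0, "ry": 0, "rz": -0.0045, "x": -0.359, "y": -0.578, "z": -0.057, "fingers": 1},
    {"rx": 0, "ry": 0, "rz": -0.0045, "x": -0.359, "y": -0.578, "z": -0.057, "fingers": 1},
    {"rx": 0, "ry": 0, "rz": -0.0045, "x": -0.359, "y": -0.578, "z": -0.057, "fingers": 1},
    {"rx": 0, "ry": 0, "rz": -0.0045, "x": -0.359, "y": -0.578, "z": -0.057, "fingers": 1},
    {"rx": 0, "ry": 0, "rz": -0.0045, "x": -0.359, "y": -0.578, "z": -0.057, "fingers": 1},
    {"rx": 0, "ry": 0, "rz": -0.0045, "x": -0.359, "y": -0.578, "z": -0.057, "fingers": 1},
    {"rx": 0, "ry": 0, "rz": -0.0045, "x": -0.359, "y": -0.578, "z": -0.057, "fingers": 1},
    {"rx": 0, "ry": 0, "rz": -0.0045, "x": -0.359, "y": -0.578, "z": -0.057, "fingers": 1},
    {"rx": 0, "ry": 0, "rz": -0.0045, "x": -0.359, "y": -0.578, "z": -0.057, "fingers": 1}
  ]
}}

```text
time: 3.5
ee_pos: [0.6561, -0.067, 0.3588]
eef_rot: [-0.039, 0.999, -0.002, -0.001]
ft_force: [-1.0, 1.3, 0.3]
width: 0.087
```

```bash
python3 - <<'E'
from h import *
import pickle
c=cam("wrist"); p,Rc,s=pose(); print(p,s["time"])
pickle.dump((c,p,Rc.as_quat()),open("w1.pkl","wb"))
cv2.imwrite("pics/w2.png",c["color"][:,:,::-1])
D=c["depth"]; print(D[D>0].min(),D.max(),(D==0).mean())
E
```

```text
[ 0.65563139 -0.06408932  0.35889391] 3.55
0.05000013 1.2385393 0.00816796875
```

View pics/w2.png

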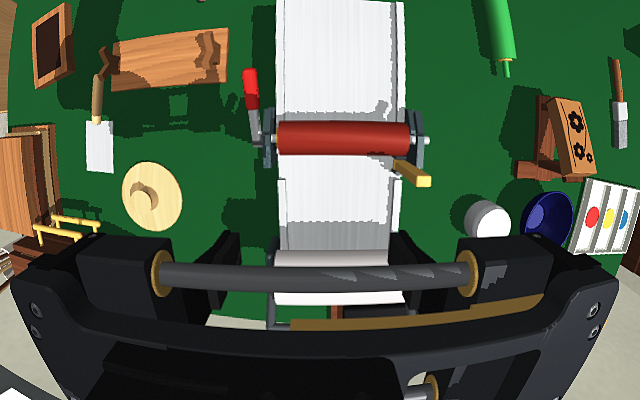

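```bash
cat >> h.py <<'E'
def wcloud(c):
    K=c["camera_matrix"]; v,u=np.mgrid[:400,:640].astype(float); a=(u-K[0,2])/K[0,0]; b=(v-K[1,2])/K[1,1]
    th=np.hypot(a,b); k=np.where(th>1e-9,np.tan(np.minimum(th,1.5))/np.maximum(th,1e-9),1); d=c["depth"]
    return np.stack([a*k*d,b*k*d,d],-1)@c["R"].T+c["xyz"]
def wproj(c,P):
    q=(np.atleast_2d(P)-c["xyz"])@c["R"]; rr=np.hypot(q[:,0],q[:,1]); th=np.arctan2(rr,q[:,2]); K=c["camera_matrix"]
    k=th/np.maximum(rr,1e-12); return np.c_[q[:,0]*k*K[0,0]+K[0,2],q[:,1]*k*K[1,1]+K[1,2]]
E
python3 - <<'E'
from h import *
import pickle
c,p,q=pickle.load(open("w1.pkl","rb")); P=wcloud(c); z=P[...,2]; col=c["color"].astype(int)
print("table z",[np.round(P[v,u],4).tolist() for v,u in ((130,560),(60,250),(200,220),(215,440))])
print("bed",[np.round(P[v,u],4).tolist() for v,u in ((30,330),(80,300),(80,370),(200,320))])
x0=(P[...,0]>.3)&(P[...,0]<.9)
red=(col[...,0]>2.2*col[...,1])&(col[...,0]>2.2*col[...,2])&x0&(abs(P[...,1]+.03)<.2)
v,u=np.nonzero(red); rl=red.copy(); rl[:, :272]=False
lv=red.copy(); lv[:,272:]=False
Q=P[rl]; mu=Q.mean(0); vv=np.linalg.svd(Q-mu)[2][0]; vv*=np.sign(vv[1]); s=(Q-mu)@vv
print("roller",len(Q),mu,"yaw",np.degrees(np.arctan2(-vv[0],vv[1])),"slope",vv[2],s.min(),s.max(),"mid",mu+vv*(s.min()+s.max())/2)
# cylinder fit
from scipy.optimize import least_squares
def f(t):
    x,zc,a=t; d=np.array([-np.sin(a),np.cos(a),0]); w=Q-[x,mu[1],zc]; w=w-np.outer(w@d,d); return np.linalg.norm(w,axis=1)-.020
o=least_squares(f,[mu[0],.098,0.09],loss="soft_l1",f_scale=.002); print(" cyl x,z,yaw",o.x[:2],np.degrees(o.x[2]),"at y",mu[1],"rms",np.sqrt((o.fun**2).mean()))
a=o.x[2]; d=np.array([-np.sin(a),np.cos(a),0]); s=(Q-[o.x[0],mu[1],o.x[1]])@d; lo,hi=np.percentile(s,[.5,99.5]);print(" ends",s.min(),s.max(),"centre",[o.x[0],mu[1],o.x[1]]+d*(s.min()+s.max())/2)
Q=P[lv]; mu=Q.mean(0); print("lever",len(Q),mu,Q.min(0),Q.max(0)); vv=np.linalg.svd(Q-mu)[2][0]; print(vv)
E
```

```text
table z [[0.5498, 0.2967, 0.0795], [0.5088, -0.1729, -0.0007], [0.7243, -0.2103, 0.0001], [0.7212, 0.1439, 0.0005]]
bed [[0.473, -0.0621, 0.0598], [0.5417, -0.094, 0.062], [0.5331, -0.0069, 0.0604], [0.6942, -0.0565, 0.0602]]
roller 4385 [ 0.60580504 -0.03909707  0.11647675] yaw 4.490436435629512 slope -0.05844537128058585 -0.07121262945747774 0.08248225494124897 mid [ 0.60536463 -0.03348916  0.11614742]
 cyl x,z,yaw [0.60717339 0.09842822] 4.805120913357956 at y -0.03909707428367306 rms 0.025836194707312087
 ends -0.0712701855323876 0.08130177729533625 centre [ 0.60675324 -0.03409891  0.09842822]
lever 596 [ 0.56111968 -0.13619438  0.15192547] [ 0.52086491 -0.17722993 -0.00068157] [ 0.62689387 -0.07212733  0.45210251]
[0.03050281 0.16560719 0.98571996]
```

```bash
python3 - <<'E'
from h import *
import pickle
from scipy.optimize import least_squares
c,p,q=pickle.load(open("w1.pkl","rb")); P=wcloud(c); z=P[...,2]; col=c["color"].astype(int)
red=(col[...,0]>2.2*col[...,1])&(col[...,0]>2.2*col[...,2])
rl=red&(P[...,0]>.57)&(P[...,0]<.64)&(z>.09)&(z<.125)&(P[...,1]>-.12)&(P[...,1]<.05)
Q=P[rl]
def f(t):
    x,zc,a=t; d=np.array([-np.sin(a),np.cos(a),0]); w=Q-[x,-.035,zc]; w=w-np.outer(w@d,d); return np.linalg.norm(w,axis=1)-.020
o=least_squares(f,[.607,.098,0.09],loss="soft_l1",f_scale=.001); a=o.x[2]
d=np.array([-np.sin(a),np.cos(a),0]); s=(Q-[o.x[0],-.035,o.x[1]])@d
print("roller cyl",o.x[:2],np.degrees(a),np.sqrt(np.median(f(o.x)**2)),s.min(),s.max(),"C",[o.x[0],-.035,o.x[1]]+d*(s.min()+s.max())/2)
# bed pts
yaw=np.radians(5); 
m=(z>.052)&(z<.08)&(P[...,0]>.3)&(P[...,0]<.85)&(abs(P[...,1]+.04)<.13)
m2=m&(c["color"].min(-1)>110)
Q=P[m2]; print(len(Q))
# edges per slice along x
f0=np.array([np.cos(yaw),np.sin(yaw)]); l0=np.array([-np.sin(yaw),np.cos(yaw)])
u=(Q[:,:2]-[.607,-.035])@f0; v=(Q[:,:2]-[.607,-.035])@l0
us=[];lo=[];hi=[]
for k in np.arange(-.2,.15,.01):
    w=(u>=k)&(u<k+.01)
    if w.sum()>30: us.append(k+.005); lo.append(np.percentile(v[w],0.5)); hi.append(np.percentile(v[w],99.5))
for t in zip(us,lo,hi): print(np.round(t,4))
print("u min",np.percentile(u,[0,.1,.5]))
E
```

```text
roller cyl [0.60682932 0.09840637] 4.796899522685293 0.00046296424296060623 -0.07538046082629489 0.07718896634401232 C [ 0.6067537  -0.03409891  0.09840637]
26115
[-0.175  -0.0806  0.0762]
[-0.165  -0.0818  0.0765]
[-0.155  -0.0817  0.0762]
[-0.145  -0.0816  0.0759]
[-0.135  -0.0816  0.0764]
[-0.125  -0.0816  0.0763]
[-0.115  -0.0816  0.0761]
[-0.105  -0.0816  0.0759]
[-0.095  -0.0816  0.076 ]
[-0.085  -0.0817  0.076 ]
[-0.075  -0.0818  0.0761]
[-0.065  -0.0819  0.0758]
[-0.055  -0.0821  0.0759]
[-0.045  -0.0822  0.0759]
[-0.035  -0.0813  0.0757]
[-0.025  -0.0825  0.0753]
[-0.015  -0.0829  0.0672]
[ 0.025  -0.0825  0.0649]
[ 0.035  -0.0827  0.065 ]
[ 0.045  -0.0817  0.0707]
[ 0.055  -0.082   0.0746]
[ 0.065  -0.0825  0.0751]
[ 0.075  -0.0817  0.0753]
[ 0.085 -0.082  0.075]
[ 0.095  -0.0824  0.0756]
[ 0.105  -0.0827  0.075 ]
[ 0.115  -0.083   0.0758]
[ 0.125  -0.0824  0.0751]
[ 0.135  -0.0828  0.066 ]
[ 0.145  -0.0833  0.0659]
u min [-0.17981512 -0.17864029 -0.17720913]
```

```bash
cat >> h.py <<'E'
PO=np.array([.6070,-.0372,0]); PY=4.8
PR=R.from_euler("z",PY,degrees=True)
def pw(x,y,z): return PO+PR.apply([x,y,z])
def wp(Q): return PR.inv().apply(np.atleast_2d(Q)-PO)
E
python3 - <<'E'
from h import *
import pickle
c,p,q=pickle.load(open("w1.pkl","rb")); P=wcloud(c); col=c["color"].astype(int)
L=wp(P.reshape(-1,3)).reshape(P.shape)
hsv=cv2.cvtColor(c["color"],cv2.COLOR_RGB2HSV)
red=(col[...,0]>2.2*col[...,1])&(col[...,0]>2.2*col[...,2])
lv=red&(L[...,1]<-.08)&(L[...,1]>-.13)&(L[...,2]>.12)&(L[...,2]<.25)
def desc(n,m):
    Q=L[m]; mu=Q.mean(0); v=np.linalg.svd(Q-mu)[2][0]; print(n,len(Q),"mean",mu.round(4),"p2",np.percentile(Q,2,0).round(4),"p98",np.percentile(Q,98,0).round(4),"axis",v.round(3))
desc("lever",lv)
ys=(hsv[...,0]>12)&(hsv[...,0]<32)&(hsv[...,1]>100)&(L[...,0]>0)&(L[...,0]<.07)&(L[...,1]>.05)&(L[...,1]<.14)&(L[...,2]>.06)&(L[...,2]<.25)
desc("stop",ys)
dk=(L[...,2]>.118)&(L[...,2]<.130)&(abs(L[...,0])<.05)&(abs(L[...,1])>.07)&(abs(L[...,1])<.1)
desc("cheekL",dk&(L[...,1]>0)); desc("cheekR",dk&(L[...,1]<0)&~red)
# axle ends
# cradle: base band and upright tops
W=P
m=(W[...,2]>.008)&(W[...,2]<.018)&(W[...,0]>.38)&(W[...,0]<.65)&(W[...,1]>-.46)&(W[...,1]<-.18)
for nm,mm in (("base",m),("up",(W[...,2]>.04)&(W[...,2]<.07)&(W[...,0]>.38)&(W[...,0]<.65)&(W[...,1]>-.48)&(W[...,1]<-.17))):
    q2=W[mm][:,:2].astype(np.float32); print(nm,len(q2),cv2.minAreaRect(q2), np.percentile(W[mm],[1,99],axis=0).round(3).tolist())
q2=W[(W[...,2]>.04)&(W[...,2]<.07)&(W[...,0]>.38)&(W[...,0]<.65)&(W[...,1]>-.48)&(W[...,1]<-.17)]
import scipy.cluster.vq as vq
cen,l=vq.kmeans2(q2[:,:2].astype(float),2,seed=1,minit="++"); print("uprights",cen,"dist",np.linalg.norm(cen[0]-cen[1]),[q2[l==i,2].max() for i in (0,1)])
for i in (0,1): print(cv2.minAreaRect(q2[l==i,:2].astype(np.float32)))
cv2.imwrite("pics/w2c.png",cv2.resize(c["color"][10:210,80:440,::-1],None,fx=2.2,fy=2.2,interpolation=cv2.INTER_CUBIC))
E
```

```text
lever 584 mean [-0.0541 -0.0947  0.1521] p2 [-0.0728 -0.1018  0.1425] p98 [-0.0346 -0.0888  0.1603] axis [ 0.914 -0.002 -0.406]
stop 568 mean [0.0316 0.0686 0.1394] p2 [0.0274 0.0637 0.0759] p98 [0.0387 0.0785 0.1738] axis [-0.016 -0.013 -1.   ]
cheekL 409 mean [0.0054 0.0818 0.1231] p2 [-0.021   0.0715  0.1182] p98 [0.0285 0.087  0.1265] axis [ 0.997 -0.039  0.07 ]
cheekR 552 mean [ 0.0021 -0.0875  0.1242] p2 [-0.0194 -0.0993  0.1185] p98 [ 0.0282 -0.0807  0.1292] axis [0.993 0.115 0.024]
base 5684 ((0.5083142518997192, -0.33432117104530334), (0.13575059175491333, 0.26847442984580994), 15.073538780212402) [[0.464, -0.435, 0.01], [0.587, -0.207, 0.017]]
up 675 ((0.5063250660896301, -0.30883854627609253), (0.05456080287694931, 0.1888614147901535), 2.417431116104126) [[0.478, -0.401, 0.041], [0.535, -0.214, 0.062]]
uprights [[ 0.5029013  -0.21939136]
 [ 0.5103103  -0.39407694]] dist 0.17484263309696105 [np.float64(0.0627376816995216), np.float64(0.062287075658870594)]
((0.503164529800415, -0.22044801712036133), (0.053383681923151016, 0.011849496513605118), 2.031381845474243)
((0.5100242495536804, -0.3964742124080658), (0.05455951392650604, 0.013420101255178452), 2.443441867828369)
```

View pics/w2c.png

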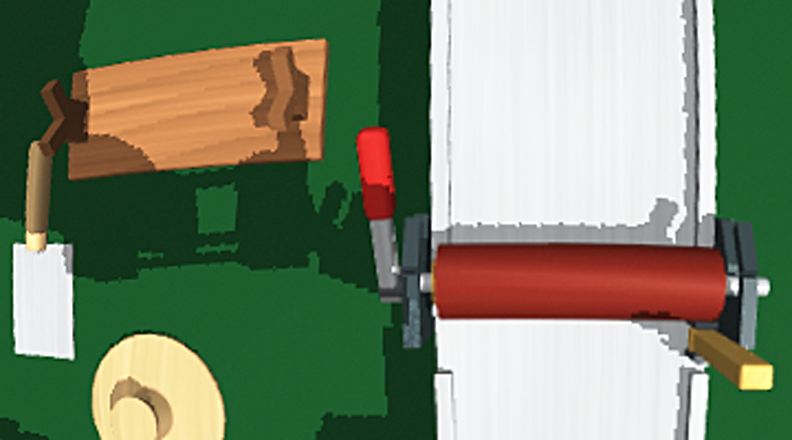

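```bash
python3 - <<'E'
from h import *
Rt=ypr_tool(PY)
delta(Rt,grasp=pw(-.057,-.095,.185))
delta(Rt,grasp=pw(-.057,-.095,.146))
E
```

```text
x 0.1030 y -0.0642 z 0.1231 | rx -0.0002 ry -0.0002 rz -0.0003 | dist 173mm rows>= 2.8 / 0.0
x 0.1029 y -0.0641 z 0.1621 | rx -0.0002 ry -0.0002 rz -0.0003 | dist 202mm rows>= 3.2 / 0.0
```

Emit:
{"api": "drive_tool", "payload": {
  "plan": [
    {"rx": 0, "ry": 0, "rz": 0, "x": 0.103, "y": -0.064, "z": 0.123, "fingers": 0.5},
    {"rx": 0, "ry": 0, "rz": 0, "x": 0.103, "y": -0.064, "z": 0.123, "fingers": 0.5},
    {"rx": 0, "ry": 0, "rz": 0, "x": 0.103, "y": -0.064, "z": 0.123, "fingers": 0.5},
    {"rx": 0, "ry": 0, "rz": 0, "x": 0.103, "y": -0.064, "z": 0.123, "fingers": 0.5},
    {"rx": 0, "ry": 0, "rz": 0, "x": 0.103, "y": -0.064, "z": 0.123, "fingers": 0.5}
  ],
  "squeeze": 12
}}

```text
time: 4.18
ee_pos: [0.5589, -0.1328, 0.2376]
eef_rot: [-0.044, 0.999, 0.0, 0.001]
ft_force: [-0.0, 1.2, 0.0]
width: 0.0472
```

```bash
python3 - <<'E'
from h import *
Rt=ypr_tool(PY)
c=cam("wrist"); cv2.imwrite("pics/w3.png",c["color"][:,:,::-1])
p,Rc,s=pose(); print(p,s["joint_vel"].round(3),s["width"],wp(p+Rc.apply([0,0,GD])))
delta(Rt,grasp=pw(-.057,-.095,.146))
E
```

```text
[ 0.55925622 -0.13283558  0.23781279] [-0.     0.007  0.001 -0.009  0.002 -0.001  0.002] 0.04583263402234804 [[-0.05546598 -0.09128551  0.18681292]]
x 0.0015 y -0.0037 z 0.0408 | rx 0.0001 ry 0.0004 rz 0.0006 | dist 41mm rows>= 0.7 / 0.0
```

View pics/w3.png

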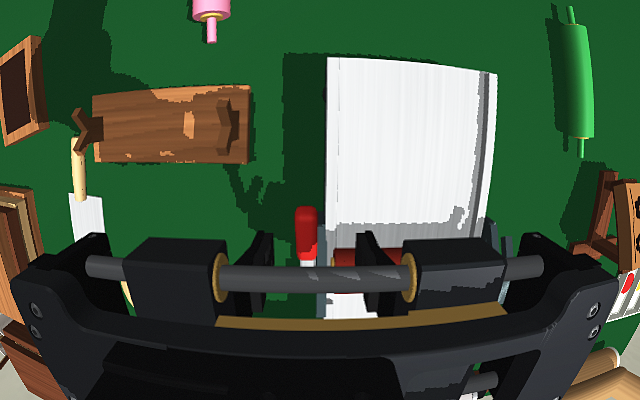

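Emit:
{"api": "drive_tool", "payload": {
  "plan": [
    {"rx": 0, "ry": 0, "rz": 0, "x": 0.0015, "y": -0.004, "z": 0.041, "fingers": 0.5},
    {"rx": 0, "ry": 0, "rz": 0, "x": 0.0015, "y": -0.004, "z": 0.041, "fingers": 0.5},
    {"rx": 0, "ry": 0, "rz": 0, "x": 0.0015, "y": -0.004, "z": 0.041, "fingers": 0},
    {"rx": 0, "ry": 0, "rz": 0, "x": 0.0015, "y": -0.004, "z": 0.041, "fingers": 0},
    {"rx": 0, "ry": 0, "rz": 0, "x": 0.0015, "y": -0.004, "z": 0.041, "fingers": 0},
    {"rx": 0, "ry": 0, "rz": 0, "x": 0.0015, "y": -0.004, "z": 0.041, "fingers": 0}
  ],
  "squeeze": 12
}}

```text
time: 4.97
ee_pos: [0.5572, -0.1382, 0.1962]
eef_rot: [-0.043, 0.999, 0.0, 0.0]
ft_force: [-0.5, -1.1, 2.9]
width: 0.0134
```

```bash
python3 - <<'E'
from h import *
p,Rc,s=pose(); g=wp(p+Rc.apply([0,0,GD]))[0]; print(s["time"],s["width"],s["ft_force"],g)
# arc in press coords from current grasp
a0=np.arctan2(g[2]-.119,g[0]); rr=np.hypot(g[2]-.119,g[0]); print(np.degrees(a0),rr)
M=Rc.inv()*PR
for a in list(range(140,39,-10))+[36]:
    t=np.array([rr*np.cos(np.radians(a)),g[1],.119+rr*np.sin(np.radians(a))]); print(a,M.apply(t-g).round(4))
E
```

```text
4.975 0.013376108132017627 [-0.52878059 -1.07742776  2.86632673] [-0.05806001 -0.09647599  0.1451777 ]
155.73066736274802 0.06368859486370945
140 [-0.0093 -0.     -0.0148]
130 [-0.0171 -0.     -0.0226]
120 [-0.0262 -0.     -0.029 ]
110 [-0.0363 -0.0001 -0.0336]
100 [-0.047  -0.0001 -0.0365]
90 [-0.0581 -0.0001 -0.0375]
80 [-0.0691 -0.0001 -0.0365]
70 [-0.0799 -0.0001 -0.0336]
60 [-0.0899 -0.0002 -0.0289]
50 [-0.099  -0.0002 -0.0225]
40 [-0.1069 -0.0002 -0.0147]
36 [-0.1096 -0.0002 -0.0112]
```

Gripped at 13.4 mm width. Now the arc.

Emit:
{"api": "drive_tool", "payload": {
  "plan": [
    {"rx": 0, "ry": 0, "rz": 0, "x": -0.0045, "y": 0, "z": -0.008, "fingers": 0},
    {"rx": 0, "ry": 0, "rz": 0, "x": -0.013, "y": 0, "z": -0.019, "fingers": 0},
    {"rx": 0, "ry": 0, "rz": 0, "x": -0.026, "y": 0, "z": -0.029, "fingers": 0},
    {"rx": 0, "ry": 0, "rz": 0, "x": -0.036, "y": 0, "z": -0.0335, "fingers": 0},
    {"rx": 0, "ry": 0, "rz": 0, "x": -0.047, "y": 0, "z": -0.0365, "fingers": 0},
    {"rx": 0, "ry": 0, "rz": 0, "x": -0.058, "y": 0, "z": -0.0375, "fingers": 0},
    {"rx": 0, "ry": 0, "rz": 0, "x": -0.069, "y": 0, "z": -0.0365, "fingers": 0},
    {"rx": 0, "ry": 0, "rz": 0, "x": -0.08, "y": 0, "z": -0.0335, "fingers": 0},
    {"rx": 0, "ry": 0, "rz": 0, "x": -0.09, "y": 0, "z": -0.029, "fingers": 0},
    {"rx": 0, "ry": 0, "rz": 0, "x": -0.099, "y": 0, "z": -0.0225, "fingers": 0},
    {"rx": 0, "ry": 0, "rz": 0, "x": -0.107, "y": 0, "z": -0.0145, "fingers": 0},
    {"rx": 0, "ry": 0, "rz": 0, "x": -0.1095, "y": 0, "z": -0.011, "fingers": 0}
  ],
  "squeeze": 12
}}

```text
time: 6.48
ee_pos: [0.667, -0.1291, 0.2077]
eef_rot: [-0.043, 0.999, -0.0, 0.001]
ft_force: [-8.6, 2.6, 16.2]
width: 0.0137
```

```bash
python3 - <<'E'
from h import *
p,Rc,s=pose(); g=wp(p+Rc.apply([0,0,GD]))[0]; print(s["time"],s["width"],s["ft_force"],g)
print(np.degrees(np.arctan2(g[2]-.119,g[0])),np.hypot(g[2]-.119,g[0]))
c=cam("side");cv2.imwrite("pics/sd2.png",cv2.resize(c["color"][130:260,220:380,::-1],None,fx=4,fy=4,interpolation=cv2.INTER_CUBIC))
E
```

```text
6.475 0.013742134222983017 [-8.6322074   2.59034407 16.21087616] [ 0.05218039 -0.09663276  0.15669318]
35.84295633831252 0.0643705585313586
```

View pics/sd2.png

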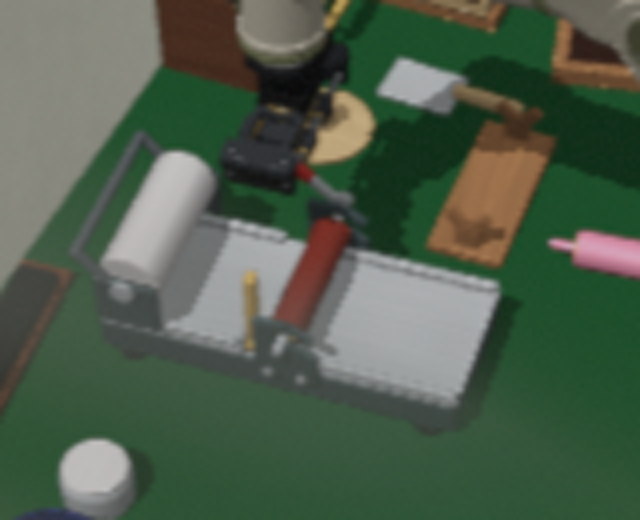

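Emit:
{"api": "drive_tool", "payload": {
  "plan": [
    {"rx": 0, "ry": 0, "rz": 0, "x": 0.002, "y": 0, "z": -0.003, "fingers": 0.5},
    {"rx": 0, "ry": 0, "rz": 0, "x": 0.002, "y": 0, "z": -0.003, "fingers": 0.5},
    {"rx": 0, "ry": 0, "rz": 0, "x": 0, "y": 0, "z": -0.08, "fingers": 0.7},
    {"rx": 0, "ry": 0, "rz": 0, "x": 0, "y": 0, "z": -0.08, "fingers": 0.9}
  ]
}}

```text
time: 7.02
ee_pos: [0.6673, -0.1298, 0.2909]
eef_rot: [-0.043, 0.999, -0.001, 0.003]
ft_force: [0.9, -0.2, -0.2]
width: 0.0461
```

```bash
python3 - <<'E'
from h import *
p,Rc,s=pose(); print(s["time"],s["joint_positions"].round(3),s["width"],s["ft_force"])
Rt=ypr_tool(PY)
for yw in (PY+90,PY-90):
    delta(ypr_tool(yw),grasp=pw(0,0,.185)); delta(ypr_tool(yw),grasp=pw(0,0,.102))
E
```

```text
7.025 [-0.212  0.479  0.491  1.327 -0.223  1.383  1.927] 0.046129691365076796 [ 0.85763654 -0.1802567  -0.15249208]
x 0.0526 y 0.0975 z 0.0544 | rx -0.0009 ry 0.0006 rz -0.2498 | dist 123mm rows>= 2.0 / 8.4
x 0.0531 y 0.0976 z 0.1374 | rx -0.0009 ry 0.0006 rz -0.2498 | dist 177mm rows>= 2.8 / 8.4
x 0.0526 y 0.0975 z 0.0544 | rx 0.0006 ry 0.0009 rz 0.2502 | dist 123mm rows>= 2.0 / 8.4
x 0.0531 y 0.0976 z 0.1374 | rx 0.0006 ry 0.0009 rz 0.2502 | dist 177mm rows>= 2.8 / 8.4
```

Emit:
{"api": "drive_tool", "payload": {
  "plan": [
    {"rx": 0, "ry": 0, "rz": 0.25, "x": 0.0525, "y": 0.0975, "z": 0.04, "fingers": 0.9},
    {"rx": 0, "ry": 0, "rz": 0.25, "x": 0.0525, "y": 0.0975, "z": 0.04, "fingers": 0.9},
    {"rx": 0, "ry": 0, "rz": 0.25, "x": 0.0525, "y": 0.0975, "z": 0.04, "fingers": 0.9},
    {"rx": 0, "ry": 0, "rz": 0.25, "x": 0.0525, "y": 0.0975, "z": 0.04, "fingers": 0.9},
    {"rx": 0, "ry": 0, "rz": 0.25, "x": 0.0525, "y": 0.0975, "z": 0.04, "fingers": 0.9},
    {"rx": 0, "ry": 0, "rz": 0.25, "x": 0.0525, "y": 0.0975, "z": 0.04, "fingers": 0.9},
    {"rx": 0, "ry": 0, "rz": 0.25, "x": 0.0525, "y": 0.0975, "z": 0.04, "fingers": 0.9},
    {"rx": 0, "ry": 0, "rz": 0.25, "x": 0.0525, "y": 0.0975, "z": 0.04, "fingers": 0.9},
    {"rx": 0, "ry": 0, "rz": 0.25, "x": 0.0525, "y": 0.0975, "z": 0.04, "fingers": 0.9},
    {"rx": 0, "ry": 0, "rz": 0.25, "x": 0.0525, "y": 0.0975, "z": 0.04, "fingers": 0.9}
  ]
}}

```text
time: 8.28
ee_pos: [0.6054, -0.0364, 0.2463]
eef_rot: [0.676, 0.737, -0.0, 0.0]
ft_force: [0.6, -0.6, 0.1]
width: 0.0781
```

```bash
python3 - <<'E'
from h import *
p,Rc,s=pose(); print(s["time"],s["joint_positions"].round(3),s["width"],p)
c=cam("wrist"); cv2.imwrite("pics/w4.png",c["color"][:,:,::-1])
P=wcloud(c); L=wp(P.reshape(-1,3)).reshape(P.shape); col=c["color"].astype(int)
red=(col[...,0]>2.2*col[...,1])&(col[...,0]>2.2*col[...,2])
rl=red&(abs(L[...,0])<.03)&(L[...,2]>.09)&(L[...,2]<.13)&(abs(L[...,1])<.08); Q=L[rl]
print("roller pts",len(Q),np.percentile(Q,[1,50,99],axis=0).round(4).tolist())
from scipy.optimize import least_squares
def f(t):
    x,zc,a=t; d=np.array([-np.sin(a),np.cos(a),0]); w=Q-[x,0,zc]; w=w-np.outer(w@d,d); return np.linalg.norm(w,axis=1)-.020
o=least_squares(f,[0,.098,0],loss="soft_l1",f_scale=.001); print("roller in press x,z,yaw",o.x[:2],np.degrees(o.x[2]))
lv=red&(L[...,1]<-.085)&(L[...,2]>.12)&(L[...,2]<.25)&(L[...,0]>-.1)
if lv.sum()>10: print("lever",lv.sum(),L[lv].mean(0),np.linalg.svd(L[lv]-L[lv].mean(0))[2][0])
delta(ypr_tool(PY-90),grasp=pw(0,0,.102))
E
```

```text
8.275 [-0.595  0.382  0.739  1.609 -0.267  1.256  0.278] 0.0780800296601227 [ 0.60538129 -0.03637322  0.24626524]
roller pts 7054 [[-0.0183, -0.0707, 0.1035], [-0.0001, 0.0186, 0.1162], [0.0185, 0.0712, 0.1195]]
roller in press x,z,yaw [-8.19569076e-05  9.83569381e-02] 0.022467254015275377
x -0.0009 y 0.0016 z 0.0933 | rx -0.0000 ry 0.0000 rz 0.0006 | dist 93mm rows>= 1.5 / 0.0
```

View pics/w4.png

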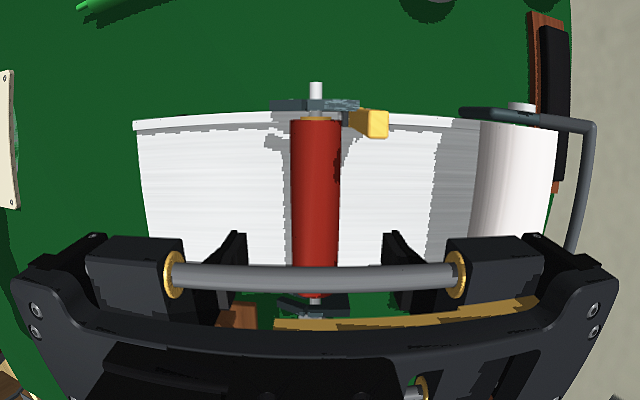

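Emit:
{"api": "drive_tool", "payload": {
  "plan": [
    {"rx": 0, "ry": 0, "rz": 0.0005, "x": -0.001, "y": 0.0015, "z": 0.05, "fingers": 0.8},
    {"rx": 0, "ry": 0, "rz": 0.0005, "x": -0.001, "y": 0.0015, "z": 0.08, "fingers": 0.75},
    {"rx": 0, "ry": 0, "rz": 0.0005, "x": -0.001, "y": 0.0015, "z": 0.0935, "fingers": 0.7},
    {"rx": 0, "ry": 0, "rz": 0.0005, "x": -0.001, "y": 0.0015, "z": 0.0935, "fingers": 0.6},
    {"rx": 0, "ry": 0, "rz": 0.0005, "x": -0.001, "y": 0.0015, "z": 0.0935, "fingers": 0.3},
    {"rx": 0, "ry": 0, "rz": 0.0005, "x": -0.001, "y": 0.0015, "z": 0.0935, "fingers": 0.3},
    {"rx": 0, "ry": 0, "rz": 0.0005, "x": -0.001, "y": 0.0015, "z": 0.0935, "fingers": 0.3},
    {"rx": 0, "ry": 0, "rz": 0.0005, "x": -0.001, "y": 0.0015, "z": 0.0935, "fingers": 0.3}
  ],
  "squeeze": 35
}}

```text
time: 9.32
ee_pos: [0.6073, -0.0375, 0.1542]
eef_rot: [0.677, 0.736, 0.0, 0.0]
ft_force: [-3.2, -0.0, 6.4]
width: 0.0388
```

```bash
python3 - <<'E'
from h import *
p,Rc,s=pose(); g=wp(p+Rc.apply([0,0,GD]))[0]; print(s["time"],s["width"],s["ft_force"],s["torque"],g, (PR.inv()*Rc).as_matrix().round(3))
E
```

```text
9.325 0.038771325757924475 [-3.15299791 -0.04503706  6.37652455] [-0.07414759  0.74453532  0.09378192] [ 0.0002799  -0.00025156  0.10316078] [[ 0.001  1.     0.001]
 [ 1.    -0.001  0.   ]
 [ 0.     0.001 -1.   ]]
```

Emit:
{"api": "drive_tool", "payload": {
  "plan": [
    {"rx": 0, "ry": 0, "rz": 0, "x": 0, "y": 0, "z": -0.004, "fingers": 0.3},
    {"rx": 0, "ry": 0, "rz": 0, "x": 0, "y": 0, "z": -0.0075, "fingers": 0.3},
    {"rx": 0, "ry": 0, "rz": 0, "x": 0, "y": 0, "z": -0.0075, "fingers": 0.3},
    {"rx": 0, "ry": 0, "rz": 0, "x": 0, "y": -0.004, "z": -0.008, "fingers": 0.3},
    {"rx": 0, "ry": 0, "rz": 0, "x": 0, "y": -0.009, "z": -0.008, "fingers": 0.3},
    {"rx": 0, "ry": 0, "rz": 0, "x": 0, "y": -0.009, "z": -0.008, "fingers": 0.3}
  ]
}}

```text
time: 10.07
ee_pos: [0.5975, -0.0382, 0.1611]
eef_rot: [0.677, 0.736, -0.0, -0.0]
ft_force: [0.7, 0.3, -4.7]
width: 0.0395
```

```bash
python3 - <<'E'
from h import *
p,Rc,s=pose(); g=wp(p+Rc.apply([0,0,GD]))[0]; print(s["time"],s["width"],s["ft_force"],s["torque"],g)
E
```

```text
10.075 0.039544340422322036 [ 0.70273495  0.26525846 -4.69839283] [-0.08414266  0.03615008 -0.00573041] [-0.00953153 -0.00015867  0.11009414]
```

Emit:
{"api": "drive_tool", "payload": {
  "plan": [
    {"rx": 0, "ry": 0, "rz": 0, "x": 0, "y": -0.0075, "z": 0.0042, "fingers": 0.3},
    {"rx": 0, "ry": 0, "rz": 0, "x": 0, "y": -0.015, "z": 0.0085, "fingers": 0.3},
    {"rx": 0, "ry": 0, "rz": 0, "x": 0, "y": -0.0225, "z": 0.0127, "fingers": 0.3},
    {"rx": 0, "ry": 0, "rz": 0, "x": 0, "y": -0.03, "z": 0.017, "fingers": 0.3},
    {"rx": 0, "ry": 0, "rz": 0, "x": 0, "y": -0.037, "z": 0.021, "fingers": 0.3},
    {"rx": 0, "ry": 0, "rz": 0, "x": 0, "y": -0.037, "z": 0.021, "fingers": 0.3},
    {"rx": 0, "ry": 0, "rz": 0, "x": 0, "y": -0.052, "z": 0.0205, "fingers": 0.3},
    {"rx": 0, "ry": 0, "rz": 0, "x": 0, "y": -0.052, "z": 0.0205, "fingers": 0.3}
  ]
}}

```text
time: 11.08
ee_pos: [0.5487, -0.0423, 0.1453]
eef_rot: [0.677, 0.736, 0.004, 0.002]
ft_force: [-12.9, 2.3, 43.3]
width: 0.039
```

```bash
python3 - <<'E'
from h import *
p,Rc,s=pose(); g=wp(p+Rc.apply([0,0,GD]))[0]; print(s["time"],s["width"],s["ft_force"],s["torque"],g)
E
```

```text
11.075 0.03898859468806035 [-12.86150417   2.27014505  43.29640946] [ 0.52423882  2.84117569 -0.22196223] [-0.0581159  -0.00012505  0.09434269]
```

Emit:
{"api": "drive_tool", "payload": {
  "plan": [
    {"rx": 0, "ry": 0, "rz": 0, "x": 0, "y": -0.001, "z": -0.02, "fingers": 0.3},
    {"rx": 0, "ry": 0, "rz": 0, "x": 0, "y": -0.005, "z": -0.06, "fingers": 0.3},
    {"rx": 0, "ry": 0, "rz": 0, "x": 0, "y": -0.005, "z": -0.12, "fingers": 0.3},
    {"rx": 0, "ry": 0, "rz": 0, "x": 0, "y": -0.005, "z": -0.12, "fingers": 0.3},
    {"rx": 0, "ry": 0, "rz": 0, "x": 0, "y": -0.005, "z": -0.12, "fingers": 0.3}
  ]
}}

```text
time: 11.7
ee_pos: [0.5406, -0.0426, 0.2599]
eef_rot: [0.677, 0.736, -0.0, -0.001]
ft_force: [-0.9, 0.0, -4.6]
width: 0.0391
```

```bash
python3 - <<'E'
from h import *
import pickle
p,Rc,s=pose(); g=p+Rc.apply([0,0,GD]); print(s["time"],s["width"],s["ft_force"],s["torque"],wp(g),p,s["joint_positions"].round(3))
c=cam("wrist"); cv2.imwrite("pics/w5.png",c["color"][:,:,::-1])
pickle.dump((c,p,Rc.as_quat()),open("w5.pkl","wb"))
P=wcloud(c); col=c["color"].astype(int)
red=(col[...,0]>2.2*col[...,1])&(col[...,0]>2.2*col[...,2])
T=Rc.inv().apply((P-p).reshape(-1,3)).reshape(P.shape)  # tool frame
m=red&(abs(T[...,1])<.03)&(T[...,2]>0.02)&(T[...,2]<.09)&(abs(T[...,0])<.1); Q=T[m]
print(len(Q),np.percentile(Q,[1,50,99],axis=0).round(4).tolist())
from scipy.optimize import least_squares
def f(t):
    y,z,a,b=t; d=np.array([1,a,b]);d/=np.linalg.norm(d); w=Q-[0,y,z]; w=w-np.outer(w@d,d); return np.linalg.norm(w,axis=1)-.020
o=least_squares(f,[0,.055,0,0],loss="soft_l1",f_scale=.001); print("roller axis in tool y,z,slopes",o.x)
E
```

```text
11.7 0.0391497540534855 [-0.92690432  0.04734109 -4.64896181] [-0.08317309  0.06609293  0.03927699] [[-6.66931023e-02  1.70869948e-04  2.08923875e-01]] [ 0.5405738  -0.04263503  0.25992385] [-0.692  0.202  0.783  1.761 -0.15   1.241  0.212]
12859 [[-0.0264, -0.0176, 0.0348], [0.0369, 0.0006, 0.0379], [0.0717, 0.0189, 0.0496]]
roller axis in tool y,z,slopes [ 0.00065365  0.05592542 -0.00067941 -0.00016957]
```

View pics/w5.png

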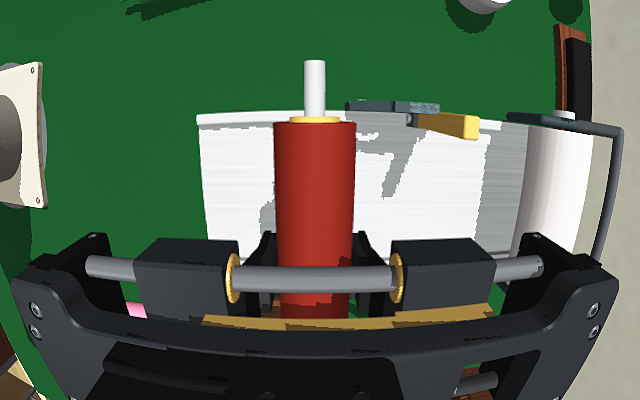

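```bash
python3 - <<'E'
from h import *
import pickle
c,p,q=pickle.load(open("w1.pkl","rb")); P=wcloud(c)
C0=np.array([.5066,-.3085,0]); a=2.24
L=R.from_euler("z",a,degrees=True).inv().apply((P-C0).reshape(-1,3)).reshape(P.shape)
m=(L[...,2]>.009)&(L[...,2]<.0145)&(abs(L[...,0])<.06)&(abs(L[...,1])<.13)
Q=L[m]
for k in np.arange(-.1,.11,.02):
    w=abs(Q[:,1]-k)<.01
    if w.sum()>20: print("y %.2f"%k,np.percentile(Q[w,0],[0.5,99.5]).round(4),w.sum())
for k in np.arange(-.04,.05,.01):
    w=abs(Q[:,0]-k)<.005
    if w.sum()>20: print("x %.2f"%k,np.percentile(Q[w,1],[0.5,99.5]).round(4))
for sg in (-1,1):
    m=(L[...,2]>.02)&(abs(L[...,0])<.06)&(abs(L[...,1]-sg*.088)<.012)
    Q=L[m]
    for zl in (.025,.035,.045,.05,.055,.06):
        w=abs(Q[:,2]-zl)<.003
        if w.sum()>5: print(sg,zl,w.sum(),np.percentile(Q[w],[2,50,98],axis=0).round(4).tolist())
delta(ypr_tool(a-90),tcp=[.5066,-.3085,.19])
E
```

```text
y -0.10 [-0.0411  0.0421] 163
y -0.08 [-0.0416  0.0415] 423
y -0.06 [-0.0408  0.042 ] 495
y -0.04 [-0.0412  0.0412] 513
y -0.02 [-0.0412  0.0418] 556
y 0.00 [-0.0414  0.0414] 579
y 0.02 [-0.0416  0.0419] 625
y 0.04 [-0.0416  0.0412] 627
y 0.06 [-0.0418  0.0411] 595
y 0.08 [-0.0415  0.0416] 295
y 0.10 [-0.0414  0.041 ] 447
x -0.04 [-0.101   0.1021]
x -0.03 [-0.0999  0.1022]
x -0.02 [-0.0989  0.1019]
x -0.01 [-0.0835  0.1023]
x 0.00 [-0.0837  0.1021]
x 0.01 [-0.0868  0.1021]
x 0.02 [-0.1019  0.1026]
x 0.03 [-0.1231  0.1015]
x 0.04 [-0.1248  0.1022]
-1 0.025 40 [[-0.0142, -0.089, 0.0223], [0.0007, -0.0832, 0.0245], [0.015, -0.0819, 0.0276]]
-1 0.035 40 [[-0.0145, -0.0863, 0.0324], [0.001, -0.0832, 0.0347], [0.0145, -0.0819, 0.0376]]
-1 0.045 68 [[-0.0174, -0.0928, 0.0421], [-0.0012, -0.0836, 0.0452], [0.018, -0.0816, 0.0478]]
-1 0.05 87 [[-0.0208, -0.0927, 0.0473], [-0.0039, -0.0837, 0.0499], [0.0232, -0.0817, 0.0529]]
-1 0.055 108 [[-0.0259, -0.0931, 0.0522], [-0.0089, -0.0847, 0.0549], [0.0263, -0.0818, 0.0579]]
-1 0.06 73 [[-0.0218, -0.093, 0.0571], [0.0143, -0.0863, 0.0592], [0.0233, -0.0824, 0.0619]]
1 0.025 33 [[-0.0145, 0.0875, 0.022], [0.0036, 0.0926, 0.025], [0.0144, 0.0937, 0.0275]]
1 0.035 24 [[-0.0138, 0.0908, 0.0323], [0.0025, 0.0929, 0.0351], [0.0141, 0.0937, 0.0379]]
1 0.045 78 [[-0.0172, 0.0831, 0.0426], [-0.0014, 0.091, 0.0458], [0.0167, 0.0938, 0.0479]]
1 0.05 91 [[-0.0225, 0.0825, 0.0472], [-0.005, 0.0907, 0.0501], [0.0242, 0.0936, 0.0529]]
1 0.055 138 [[-0.0264, 0.0829, 0.0521], [0.0077, 0.0889, 0.0555], [0.0263, 0.0936, 0.0578]]
1 0.06 111 [[-0.0226, 0.0831, 0.0571], [0.0134, 0.0884, 0.0595], [0.0242, 0.0935, 0.0621]]
x -0.2622 y -0.0553 z 0.0693 | rx -0.0004 ry -0.0000 rz 0.0069 | dist 277mm rows>= 4.4 / 0.2
```

Emit:
{"api": "drive_tool", "payload": {
  "plan": [
    {"rx": 0, "ry": 0, "rz": 0.007, "x": -0.262, "y": -0.055, "z": 0.02, "fingers": 0.3},
    {"rx": 0, "ry": 0, "rz": 0.007, "x": -0.262, "y": -0.055, "z": 0.02, "fingers": 0.3},
    {"rx": 0, "ry": 0, "rz": 0.007, "x": -0.262, "y": -0.055, "z": 0.03, "fingers": 0.3},
    {"rx": 0, "ry": 0, "rz": 0.007, "x": -0.262, "y": -0.055, "z": 0.05, "fingers": 0.3},
    {"rx": 0, "ry": 0, "rz": 0.007, "x": -0.262, "y": -0.055, "z": 0.095, "fingers": 0.3},
    {"rx": 0, "ry": 0, "rz": 0.007, "x": -0.262, "y": -0.055, "z": 0.105, "fingers": 0.3},
    {"rx": 0, "ry": 0, "rz": 0.007, "x": -0.262, "y": -0.055, "z": 0.105, "fingers": 0.3},
    {"rx": 0, "ry": 0, "rz": 0.007, "x": -0.262, "y": -0.055, "z": 0.105, "fingers": 0.3}
  ]
}}

```text
time: 12.75
ee_pos: [0.5091, -0.3075, 0.1568]
eef_rot: [0.693, 0.721, 0.001, 0.001]
ft_force: [0.7, 0.2, -4.1]
width: 0.0392
```

```bash
python3 - <<'E'
from h import *
p,Rc,s=pose(); print(s["time"],s["width"],s["ft_force"],p,s["joint_positions"].round(3))
c=cam("wrist"); cv2.imwrite("pics/w6.png",c["color"][:,:,::-1])
delta(ypr_tool(2.24-90),tcp=[.5066,-.3085,.1059])
E
```

```text
12.75 0.03915041186711294 [ 0.74222882  0.17936037 -4.13609916] [ 0.50909398 -0.30754168  0.15679521] [-0.178  0.484  0.824  1.737 -0.396  1.094  0.814]
x -0.0007 y -0.0027 z 0.0511 | rx 0.0003 ry 0.0000 rz 0.0002 | dist 51mm rows>= 0.8 / 0.0
```

View pics/w6.png

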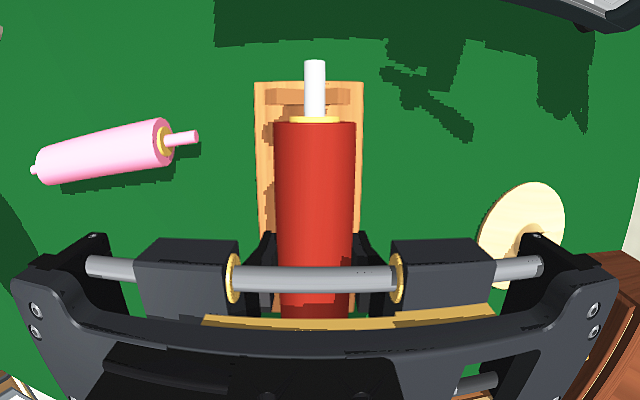

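Emit:
{"api": "drive_tool", "payload": {
  "plan": [
    {"rx": 0, "ry": 0, "rz": 0, "x": -0.0005, "y": -0.0025, "z": 0.025, "fingers": 0.3},
    {"rx": 0, "ry": 0, "rz": 0, "x": -0.0005, "y": -0.0025, "z": 0.042, "fingers": 0.3},
    {"rx": 0, "ry": 0, "rz": 0, "x": -0.0005, "y": -0.0025, "z": 0.05, "fingers": 0.3},
    {"rx": 0, "ry": 0, "rz": 0, "x": -0.0005, "y": -0.0025, "z": 0.0515, "fingers": 0.3},
    {"rx": 0, "ry": 0, "rz": 0, "x": -0.0005, "y": -0.0025, "z": 0.0515, "fingers": 0.3}
  ]
}}

```text
time: 13.42
ee_pos: [0.5052, -0.3086, 0.1055]
eef_rot: [0.693, 0.721, 0.001, -0.001]
ft_force: [-9.9, 7.0, 13.4]
width: 0.039
```

```bash
python3 - <<'E'
from h import *
p,Rc,s=pose(); print(s["time"],s["width"],s["ft_force"],s["torque"],p)
E
```

```text
13.425 0.0390188480628764 [-9.8902809   7.03851778 13.42750244] [ 1.43635589  2.07856222 -0.01690261] [ 0.50517799 -0.30860057  0.10554161]
```

Emit:
{"api": "drive_tool", "payload": {
  "plan": [
    {"rx": 0, "ry": 0, "rz": 0, "x": 0, "y": 0.001, "z": -0.0015, "fingers": 0.3},
    {"rx": 0, "ry": 0, "rz": 0, "x": 0, "y": 0.001, "z": -0.0015, "fingers": 0.75},
    {"rx": 0, "ry": 0, "rz": 0, "x": 0, "y": 0.001, "z": -0.0015, "fingers": 0.75},
    {"rx": 0, "ry": 0, "rz": 0, "x": 0, "y": 0.001, "z": -0.0015, "fingers": 0.75},
    {"rx": 0, "ry": 0, "rz": 0, "x": 0, "y": 0.001, "z": -0.05, "fingers": 0.75},
    {"rx": 0, "ry": 0, "rz": 0, "x": 0, "y": 0.001, "z": -0.11, "fingers": 0.75},
    {"rx": 0, "ry": 0, "rz": 0, "x": 0, "y": 0.001, "z": -0.16, "fingers": 0.75},
    {"rx": 0, "ry": 0, "rz": 0, "x": 0, "y": 0.001, "z": -0.16, "fingers": 0.75}
  ]
}}

```text
time: 14.42
ee_pos: [0.5078, -0.3102, 0.2683]
eef_rot: [0.693, 0.72, 0.002, 0.003]
ft_force: [0.4, -0.2, -1.3]
width: 0.0651
```

```bash
python3 - <<'E'
from h import *
import pickle
p,Rc,s=pose(); print(s["time"],s["width"],s["ft_force"],p)
c=cam("wrist"); cv2.imwrite("pics/w7.png",c["color"][:,:,::-1])
P=wcloud(c); col=c["color"].astype(int)
C0=np.array([.5066,-.3085,0]); L=R.from_euler("z",2.24,degrees=True).inv().apply((P-C0).reshape(-1,3)).reshape(P.shape)
red=(col[...,0]>2.0*col[...,1])&(col[...,0]>2.0*col[...,2])
m=red&(abs(L[...,0])<.04)&(abs(L[...,1])<.1)&(L[...,2]>.04)&(L[...,2]<.1); Q=L[m]
print(len(Q),np.percentile(Q,[1,50,99],axis=0).round(4).tolist())
from scipy.optimize import least_squares
def f(t):
    x,z,a,b=t; d=np.array([a,1,b]);d/=np.linalg.norm(d); w=Q-[x,0,z]; w=w-np.outer(w@d,d); return np.linalg.norm(w,axis=1)-.020
o=least_squares(f,[0,.05,0,0],loss="soft_l1",f_scale=.001); print("roller in cradle x,z,slopes",o.x)
print(s["joint_positions"].round(3))
delta(ypr_tool(PY),tcp=pw(.034,.13,.30)); delta(ypr_tool(PY,flip=True),tcp=pw(.034,.13,.30))
E
```

```text
14.425 0.06513145680769158 [ 0.40109732 -0.1873582  -1.32081359] [ 0.50779364 -0.31023524  0.26828891]
5300 [[-0.0193, -0.0714, 0.0536], [-0.0006, 0.0056, 0.0681], [0.0182, 0.0708, 0.0714]]
roller in cradle x,z,slopes [-0.00077828  0.05033029 -0.00176792  0.00116779]
[-0.236  0.368  0.898  1.622 -0.299  1.289  0.749]
x 0.3995 y 0.1385 z -0.0341 | rx 0.0003 ry 0.0006 rz -0.2572 | dist 424mm rows>= 6.8 / 8.7
x 0.3995 y 0.1385 z -0.0341 | rx 0.0006 ry -0.0003 rz 0.2428 | dist 424mm rows>= 6.8 / 8.2
```

View pics/w7.png

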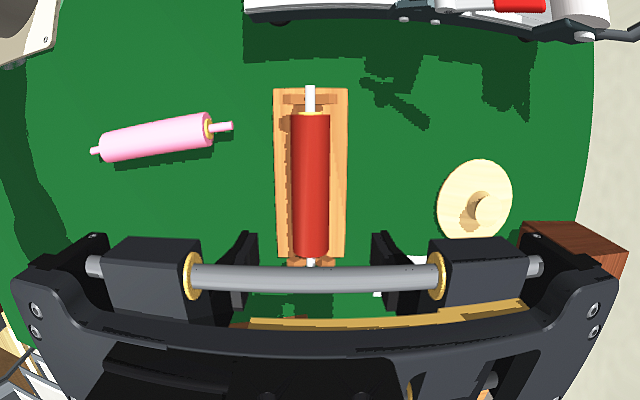

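Emit:
{"api": "drive_tool", "payload": {
  "plan": [
    {"rx": 0, "ry": 0, "rz": -0.257, "x": 0.396, "y": 0.138, "z": -0.04, "fingers": 0},
    {"rx": 0, "ry": 0, "rz": -0.257, "x": 0.396, "y": 0.138, "z": -0.04, "fingers": 0},
    {"rx": 0, "ry": 0, "rz": -0.257, "x": 0.396, "y": 0.138, "z": -0.04, "fingers": 0},
    {"rx": 0, "ry": 0, "rz": -0.257, "x": 0.396, "y": 0.138, "z": -0.04, "fingers": 0},
    {"rx": 0, "ry": 0, "rz": -0.257, "x": 0.396, "y": 0.138, "z": -0.04, "fingers": 0},
    {"rx": 0, "ry": 0, "rz": -0.257, "x": 0.396, "y": 0.138, "z": -0.04, "fingers": 0},
    {"rx": 0, "ry": 0, "rz": -0.257, "x": 0.396, "y": 0.138, "z": -0.04, "fingers": 0},
    {"rx": 0, "ry": 0, "rz": -0.257, "x": 0.396, "y": 0.138, "z": -0.04, "fingers": 0},
    {"rx": 0, "ry": 0, "rz": -0.257, "x": 0.396, "y": 0.138, "z": -0.04, "fingers": 0},
    {"rx": 0, "ry": 0, "rz": -0.257, "x": 0.396, "y": 0.138, "z": -0.04, "fingers": 0},
    {"rx": 0, "ry": 0, "rz": -0.257, "x": 0.396, "y": 0.138, "z": -0.04, "fingers": 0},
    {"rx": 0, "ry": 0, "rz": -0.257, "x": 0.396, "y": 0.138, "z": -0.04, "fingers": 0}
  ],
  "squeeze": 10
}}

```text
time: 15.98
ee_pos: [0.6291, 0.092, 0.3038]
eef_rot: [-0.04, 0.999, 0.0, -0.0]
ft_force: [-0.2, -0.1, -0.4]
width: 0.0005
```

```bash
python3 - <<'E'
from h import *
import pickle
p,Rc,s=pose(); print(s["time"],s["width"],s["ft_force"],wp(p),s["joint_positions"].round(3))
c=cam("wrist"); cv2.imwrite("pics/w8.png",c["color"][:,:,::-1]); pickle.dump((c,p,Rc.as_quat()),open("w8.pkl","wb"))
delta(ypr_tool(PY),tcp=pw(.034,.125,.205))
E
```

```text
15.975 0.0005249686689628022 [-0.18012392 -0.07166215 -0.42286098] [[0.03283584 0.12687682 0.30382978]] [-0.579  0.37   0.481  1.437 -0.171  1.377  1.558]
x -0.0012 y -0.0019 z 0.0989 | rx 0.0000 ry -0.0000 rz -0.0004 | dist 99mm rows>= 1.6 / 0.0
```

View pics/w8.png

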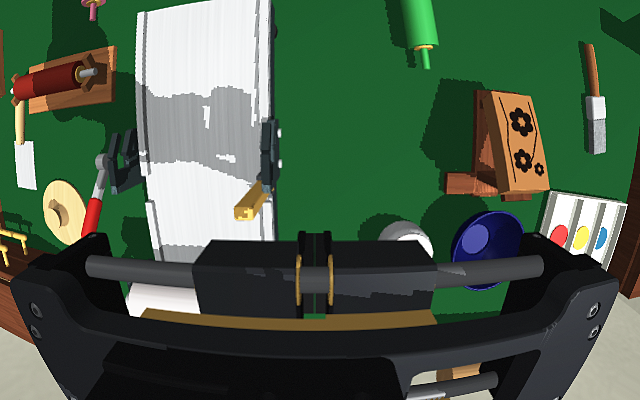

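Emit:
{"api": "drive_tool", "payload": {
  "plan": [
    {"rx": 0, "ry": 0, "rz": 0, "x": -0.001, "y": -0.002, "z": 0.06, "fingers": 0},
    {"rx": 0, "ry": 0, "rz": 0, "x": -0.001, "y": -0.002, "z": 0.0985, "fingers": 0},
    {"rx": 0, "ry": 0, "rz": 0, "x": -0.001, "y": -0.002, "z": 0.0985, "fingers": 0}
  ]
}}

```text
time: 16.4
ee_pos: [0.6288, 0.0901, 0.203]
eef_rot: [-0.041, 0.999, -0.001, -0.003]
ft_force: [-0.4, -0.2, 0.7]
width: 0.0004
```

Emit:
{"api": "drive_tool", "payload": {
  "plan": [
    {"rx": 0, "ry": 0, "rz": 0, "x": 0, "y": -0.025, "z": 0, "fingers": 0},
    {"rx": 0, "ry": 0, "rz": 0, "x": 0, "y": -0.039, "z": 0, "fingers": 0},
    {"rx": 0, "ry": 0, "rz": 0, "x": 0, "y": -0.05, "z": 0, "fingers": 0},
    {"rx": 0, "ry": 0, "rz": 0, "x": 0, "y": -0.061, "z": 0.003, "fingers": 0},
    {"rx": 0, "ry": 0, "rz": 0, "x": 0, "y": -0.071, "z": 0.008, "fingers": 0},
    {"rx": 0, "ry": 0, "rz": 0, "x": 0, "y": -0.08, "z": 0.015, "fingers": 0},
    {"rx": 0, "ry": 0, "rz": 0, "x": 0, "y": -0.087, "z": 0.0235, "fingers": 0},
    {"rx": 0, "ry": 0, "rz": 0, "x": 0, "y": -0.092, "z": 0.03, "fingers": 0},
    {"rx": 0, "ry": 0, "rz": 0, "x": 0, "y": -0.096, "z": 0.0385, "fingers": 0},
    {"rx": 0, "ry": 0, "rz": 0, "x": 0, "y": -0.0985, "z": 0.046, "fingers": 0},
    {"rx": 0, "ry": 0, "rz": 0, "x": 0, "y": -0.1, "z": 0.055, "fingers": 0},
    {"rx": 0, "ry": 0, "rz": 0, "x": 0, "y": -0.1, "z": 0.056, "fingers": 0}
  ]
}}

```text
time: 17.9
ee_pos: [0.6387, -0.0096, 0.1501]
eef_rot: [-0.041, 0.999, 0.0, 0.0]
ft_force: [-5.6, -0.5, 13.6]
width: 0.0009
```

```bash
python3 - <<'E'
from h import *
p,Rc,s=pose(); print(s["time"],s["ft_force"],s["torque"],wp(p+Rc.apply([0,0,.07])))
c=cam("side");cv2.imwrite("pics/sd3.png",cv2.resize(c["color"][130:260,220:380,::-1],None,fx=4,fy=4,interpolation=cv2.INTER_CUBIC))
E
```

```text
17.9 [-5.61459983 -0.50782903 13.58884749] [-0.13903509  1.18538189  0.00465181] [[0.03390929 0.0248659  0.08005738]]
```

View pics/sd3.png

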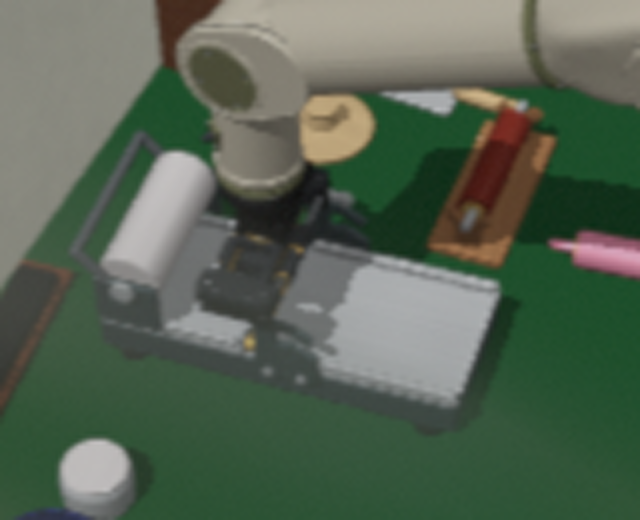

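```bash
cat > blk.py <<'E'
from h import *
import pickle
def fit(c,P,verbose=True):
    m=(P[...,0]>.46)&(P[...,0]<.64)&(P[...,1]>.25)&(P[...,1]<.42)&(P[...,2]>.05)&(P[...,2]<.16)
    Q=P[m]; 
    n0=np.array([-np.sin(np.radians(25)),0,np.cos(np.radians(25))]); C=np.array([.551,.33,.090]); A=Q[abs((Q-C)@n0)<.008]
    for k in range(8):
        mu=A.mean(0); nrm=np.linalg.svd(A-mu,full_matrices=False)[2][2]; nrm*=np.sign(nrm[2]); A=Q[abs((Q-mu)@nrm)<.003]
    e1=np.cross([0,0,1],nrm); e1/=np.linalg.norm(e1); 
    if e1[1]<0:e1=-e1
    e2=np.cross(e1,nrm)
    q=np.c_[(A-mu)@e1,(A-mu)@e2].astype(np.float32); rr=cv2.minAreaRect(q)
    b=cv2.boxPoints(rr)
    # long axis dir
    d1=b[1]-b[0]; d2=b[2]-b[1]; L=d1 if np.linalg.norm(d1)>np.linalg.norm(d2) else d2
    v=(L[0]*e1+L[1]*e2); v/=np.linalg.norm(v); v*=np.sign(v[0])
    cen=mu+rr[0][0]*e1+rr[0][1]*e2
    print("n",len(A),"tilt",np.degrees(np.arccos(nrm[2])).round(2),"normal",nrm.round(4),"size",np.round(rr[1],4),"top centre",cen.round(4),"x axis",v.round(4),"yaw",np.degrees(np.arctan2(v[1],v[0])).round(2),"origin",(cen-.026*nrm).round(4))
if __name__=="__main__":
    for f in ("w1.pkl","w8.pkl"):
        c,p,q=pickle.load(open(f,"rb")); fit(c,wcloud(c))
E
python3 blk.py; python3 - <<'E'
import pickle
from h import *
c,p,q=pickle.load(open("w8.pkl","rb"))
cv2.imwrite("pics/w8b.png",cv2.resize(c["color"][70:250,400:600,::-1],None,fx=3.5,fy=3.3,interpolation=cv2.INTER_CUBIC))
E
```

```text
n 1873 tilt 25.05 normal [-0.4193 -0.059   0.9059] size [0.0672 0.1214] top centre [0.5497 0.3272 0.0904] x axis [0.8996 0.1072 0.4233] yaw 6.8 origin [0.5606 0.3288 0.0668]
n 3971 tilt 25.11 normal [-0.4207 -0.056   0.9055] size [0.0665 0.1209] top centre [0.5499 0.3284 0.0905] x axis [0.899  0.1078 0.4244] yaw 6.84 origin [0.5608 0.3298 0.067 ]
```

View pics/w8b.png

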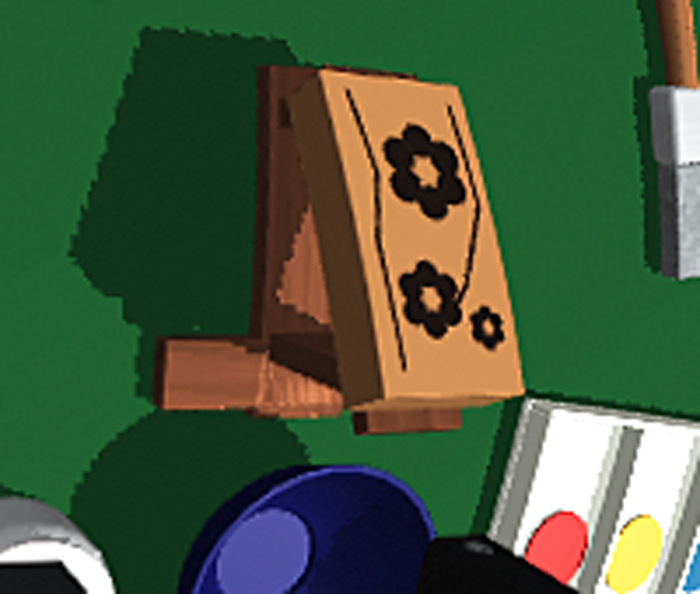

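```bash
python3 - <<'E'
from h import *
Rt=ypr_tool(7.0,25); n=-Rt.apply([0,0,1]); bx=-Rt.apply([1,0,0]); print(n,bx)
top=np.array([.5498,.3280,.0905]); g=top-.004*n-.010*bx
delta(ypr_tool(7.0,25),grasp=g+.08*n); delta(ypr_tool(7.0,25),grasp=g)
print("pregrasp tcp",g+.131*n)
E
```

```text
[-0.41946813 -0.05150421  0.90630779] [0.89955231 0.11045113 0.42261826]
x 0.1235 y 0.3413 z -0.0512 | rx -0.0013 ry -0.0694 rz -0.0062 | dist 367mm rows>= 5.9 / 2.3
x 0.0897 y 0.3426 z 0.0214 | rx -0.0013 ry -0.0694 rz -0.0062 | dist 355mm rows>= 5.7 / 2.3
pregrasp tcp [0.48753202 0.32035445 0.20137491]
```

Emit:
{"api": "drive_tool", "payload": {
  "plan": [
    {"rx": 0, "ry": 0, "rz": 0, "x": 0.001, "y": 0, "z": -0.06, "fingers": 0},
    {"rx": 0, "ry": 0, "rz": 0, "x": 0.001, "y": 0, "z": -0.11, "fingers": 0},
    {"rx": -0.001, "ry": -0.03, "rz": -0.006, "x": 0.02, "y": 0.06, "z": -0.11, "fingers": 1},
    {"rx": -0.001, "ry": -0.0695, "rz": -0.006, "x": 0.1235, "y": 0.341, "z": -0.09, "fingers": 1},
    {"rx": -0.001, "ry": -0.0695, "rz": -0.006, "x": 0.1235, "y": 0.341, "z": -0.09, "fingers": 1},
    {"rx": -0.001, "ry": -0.0695, "rz": -0.006, "x": 0.1235, "y": 0.341, "z": -0.08, "fingers": 1},
    {"rx": -0.001, "ry": -0.0695, "rz": -0.006, "x": 0.1235, "y": 0.341, "z": -0.07, "fingers": 1},
    {"rx": -0.001, "ry": -0.0695, "rz": -0.006, "x": 0.1235, "y": 0.341, "z": -0.051, "fingers": 1},
    {"rx": -0.001, "ry": -0.0695, "rz": -0.006, "x": 0.1235, "y": 0.341, "z": -0.051, "fingers": 1},
    {"rx": -0.001, "ry": -0.0695, "rz": -0.006, "x": 0.1235, "y": 0.341, "z": -0.051, "fingers": 1}
  ]
}}

```text
time: 19.2
ee_pos: [0.4876, 0.3197, 0.2004]
eef_rot: [-0.059, 0.975, 0.012, 0.216]
ft_force: [0.4, -0.3, 0.3]
width: 0.0725
```

```bash
python3 - <<'E'
from h import *
from blk import fit
import pickle
p,Rc,s=pose(); print(s["time"],s["width"],s["ft_force"],p,s["joint_positions"].round(3))
c=cam("wrist"); cv2.imwrite("pics/w9.png",c["color"][:,:,::-1])
fit(c,wcloud(c))
c2=cam("scene"); cv2.imwrite("pics/s3.png",cv2.resize(c2["color"][130:280,200:400,::-1],None,fx=4,fy=4,interpolation=cv2.INTER_CUBIC))
Rt=ypr_tool(7.0,25); n=-Rt.apply([0,0,1]); bx=-Rt.apply([1,0,0])
top=np.array([.5498,.3280,.0905]); g=top-.004*n-.010*bx
delta(ypr_tool(7.0,25),grasp=g)
E
```

```text
19.2 0.07248971567509509 [ 0.36623093 -0.31071596  0.26135973] [0.48756551 0.31973173 0.2004329 ] [-1.013  0.116  0.239  1.99   0.362  0.722  0.677]
n 10045 tilt 25.22 normal [-0.423  -0.0513  0.9047] size [0.0645 0.1206] top centre [0.5496 0.3287 0.0908] x axis [0.8992 0.0997 0.4261] yaw 6.32 origin [0.5606 0.33   0.0673]
x 0.0006 y 0.0017 z 0.0795 | rx -0.0005 ry 0.0001 rz -0.0005 | dist 80mm rows>= 1.3 / 0.0
```

View pics/w9.png

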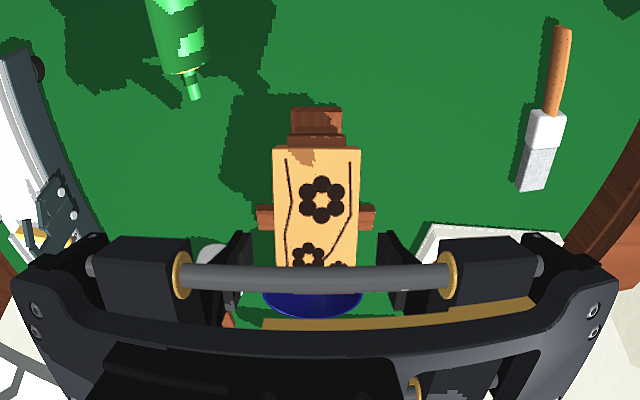

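View pics/s3.png

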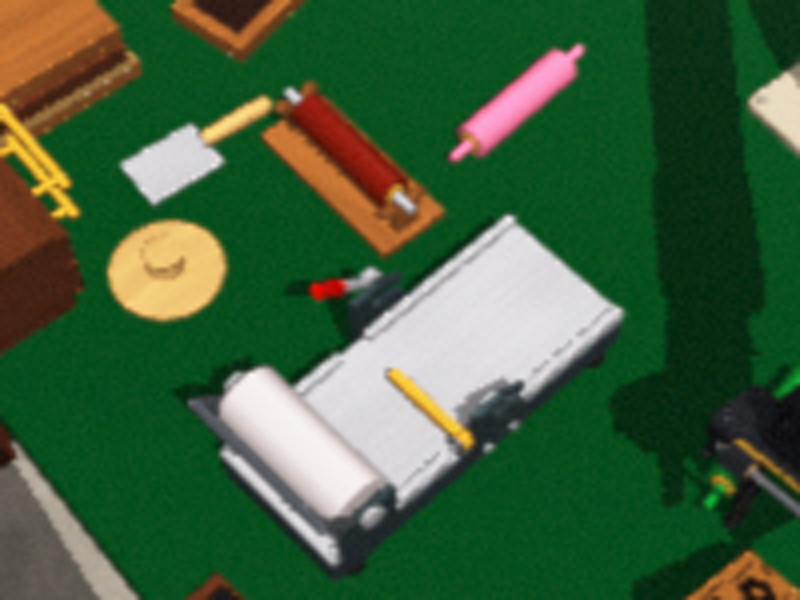

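Emit:
{"api": "drive_tool", "payload": {
  "plan": [
    {"rx": 0, "ry": 0, "rz": 0, "x": 0.0005, "y": 0.002, "z": 0.03, "fingers": 1},
    {"rx": 0, "ry": 0, "rz": 0, "x": 0.0005, "y": 0.002, "z": 0.055, "fingers": 1},
    {"rx": 0, "ry": 0, "rz": 0, "x": 0.0005, "y": 0.002, "z": 0.079, "fingers": 1},
    {"rx": 0, "ry": 0, "rz": 0, "x": 0.0005, "y": 0.002, "z": 0.079, "fingers": 1},
    {"rx": 0, "ry": 0, "rz": 0, "x": 0.0005, "y": 0.002, "z": 0.079, "fingers": 0.6},
    {"rx": 0, "ry": 0, "rz": 0, "x": 0.0005, "y": 0.002, "z": 0.079, "fingers": 0.6},
    {"rx": 0, "ry": 0, "rz": 0, "x": 0.0005, "y": 0.002, "z": 0.079, "fingers": 0.6}
  ],
  "squeeze": 30
}}

```text
time: 20.18
ee_pos: [0.52, 0.3261, 0.1297]
eef_rot: [-0.059, 0.974, 0.013, 0.217]
ft_force: [-0.9, -1.4, 0.2]
width: 0.065
```

```bash
python3 - <<'E'
from h import *
p,Rc,s=pose(); print(s["time"],s["width"],s["ft_force"],p,(p+Rc.apply([0,0,GD])).round(4))
E
```

```text
20.175 0.06497252469111298 [-0.8662358  -1.43254644  0.21212824] [0.52001577 0.32614041 0.12972443] [0.5415 0.3287 0.0835]
```

```bash
python3 - <<'E'
from h import *
delta(ypr_tool(PY),grasp=pw(-.0575,0,.19)); delta(ypr_tool(PY),grasp=pw(-.0575,0,.10))
E
```

```text
x -0.0337 y -0.3692 z -0.1066 | rx 0.0011 ry 0.0696 rz 0.0057 | dist 386mm rows>= 6.2 / 2.4
x 0.0044 y -0.3691 z -0.0251 | rx 0.0011 ry 0.0696 rz 0.0057 | dist 370mm rows>= 5.9 / 2.4
```

Emit:
{"api": "drive_tool", "payload": {
  "plan": [
    {"rx": 0, "ry": 0, "rz": 0, "x": 0, "y": 0, "z": 0, "fingers": 0.6},
    {"rx": 0, "ry": 0, "rz": 0, "x": 0, "y": 0, "z": -0.02, "fingers": 0.6},
    {"rx": 0, "ry": 0, "rz": 0, "x": 0, "y": 0, "z": -0.06, "fingers": 0.6},
    {"rx": 0, "ry": 0, "rz": 0, "x": 0, "y": 0, "z": -0.1, "fingers": 0.6},
    {"rx": 0.001, "ry": 0.0695, "rz": 0.0055, "x": -0.034, "y": -0.369, "z": -0.107, "fingers": 0.6},
    {"rx": 0.001, "ry": 0.0695, "rz": 0.0055, "x": -0.034, "y": -0.369, "z": -0.107, "fingers": 0.6},
    {"rx": 0.001, "ry": 0.0695, "rz": 0.0055, "x": -0.034, "y": -0.369, "z": -0.107, "fingers": 0.6},
    {"rx": 0.001, "ry": 0.0695, "rz": 0.0055, "x": -0.034, "y": -0.369, "z": -0.107, "fingers": 0.6},
    {"rx": 0.001, "ry": 0.0695, "rz": 0.0055, "x": -0.034, "y": -0.369, "z": -0.107, "fingers": 0.6},
    {"rx": 0.001, "ry": 0.0695, "rz": 0.0055, "x": -0.034, "y": -0.369, "z": -0.107, "fingers": 0.6},
    {"rx": 0.001, "ry": 0.0695, "rz": 0.0055, "x": -0.034, "y": -0.369, "z": -0.107, "fingers": 0.6},
    {"rx": 0.001, "ry": 0.0695, "rz": 0.0055, "x": -0.034, "y": -0.369, "z": -0.107, "fingers": 0.6}
  ]
}}

```text
time: 21.68
ee_pos: [0.5497, -0.0418, 0.2408]
eef_rot: [-0.042, 0.999, -0.0, -0.0]
ft_force: [-0.4, 0.8, -1.4]
width: 0.0635
```

```bash
python3 - <<'E'
from h import *
p,Rc,s=pose(); print(s["time"],s["width"],s["ft_force"],p,wp(p+Rc.apply([0,0,GD])))
c=cam("wrist"); cv2.imwrite("pics/w10.png",c["color"][:,:,::-1])
P=wcloud(c); T=Rc.inv().apply((P-p).reshape(-1,3)).reshape(P.shape)
m=(abs(T[...,1])<.045)&(T[...,2]>.03)&(T[...,2]<.065)&(T[...,0]<.1)&(T[...,0]>0.0)
hsv=cv2.cvtColor(c["color"],cv2.COLOR_RGB2HSV); m&=(hsv[...,1]>50)
Q=T[m]; print(len(Q),np.percentile(Q,[1,50,99],axis=0).round(4).tolist()); mu=Q.mean(0); nn=np.linalg.svd(Q-mu,full_matrices=False)[2][2]; print("top normal in tool",nn.round(3))
# side edges slope
for k in (.02,.03,.04,.05,.06):
    w=abs(Q[:,0]-k)<.005
    if w.sum()>20: print(k,np.percentile(Q[w,1],[1,99]).round(4))
delta(ypr_tool(PY),grasp=pw(-.0575,0,.085))
E
```

```text
21.675 0.06351302577303448 [-0.38613019  0.81378672 -1.3630485 ] [ 0.54969175 -0.04182198  0.24076681] [[-5.75055280e-02  1.76187523e-04  1.89766811e-01]]
13007 [[0.0006, -0.0309, 0.0461], [0.0281, 0.0005, 0.0481], [0.0502, 0.0321, 0.061]]
top normal in tool [ 0.062 -0.004 -0.998]
0.02 [-0.0304  0.0317]
0.03 [-0.0305  0.0316]
0.04 [-0.0304  0.0316]
0.05 [-0.0303  0.0314]
x 0.0001 y -0.0013 z 0.1047 | rx 0.0000 ry -0.0001 rz 0.0005 | dist 105mm rows>= 1.7 / 0.0
```

View pics/w10.png

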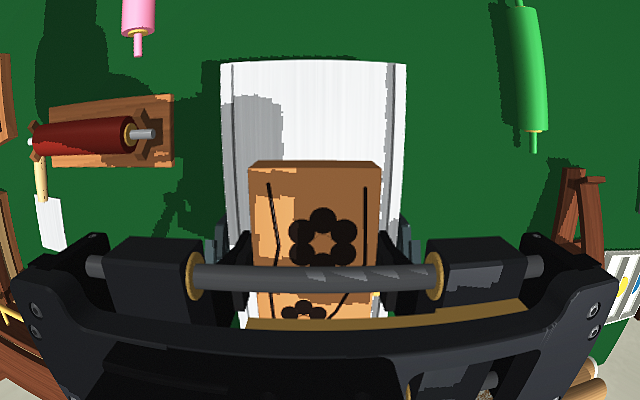

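Emit:
{"api": "drive_tool", "payload": {
  "plan": [
    {"rx": 0, "ry": 0, "rz": 0.0005, "x": 0, "y": -0.001, "z": 0.05, "fingers": 0.6},
    {"rx": 0, "ry": 0, "rz": 0.0005, "x": 0, "y": -0.001, "z": 0.085, "fingers": 0.6},
    {"rx": 0, "ry": 0, "rz": 0.0005, "x": 0, "y": -0.001, "z": 0.1, "fingers": 0.6},
    {"rx": 0, "ry": 0, "rz": 0.0005, "x": 0, "y": -0.001, "z": 0.105, "fingers": 0.6},
    {"rx": 0, "ry": 0, "rz": 0.0005, "x": 0, "y": -0.001, "z": 0.107, "fingers": 0.6},
    {"rx": 0, "ry": 0, "rz": 0.0005, "x": 0, "y": -0.001, "z": 0.107, "fingers": 0.6}
  ]
}}

```text
time: 22.48
ee_pos: [0.5505, -0.0426, 0.1351]
eef_rot: [-0.041, 0.999, -0.0, 0.001]
ft_force: [-0.6, 2.2, 1.9]
width: 0.0636
```

```bash
python3 - <<'E'
from h import *
p,Rc,s=pose(); print(s["time"],s["width"],s["ft_force"],s["torque"],p,wp(p+Rc.apply([0,0,GD])),s["joint_positions"].round(3))
E
```

```text
22.475 0.0635905093995492 [-0.6473346   2.21386698  1.93408871] [ 0.31424248  0.34630067 -0.05538888] [ 0.55053868 -0.04264427  0.13510425] [[-0.05663115 -0.00070445  0.08410432]] [-0.447  0.343  0.52   1.856 -0.201  0.992  1.812]
```

Emit:
{"api": "drive_tool", "payload": {
  "plan": [
    {"rx": 0, "ry": 0, "rz": 0, "x": 0, "y": 0, "z": 0, "fingers": 0.9},
    {"rx": 0, "ry": 0, "rz": 0, "x": 0, "y": 0, "z": 0, "fingers": 0.9},
    {"rx": 0, "ry": 0, "rz": 0, "x": 0, "y": 0, "z": 0, "fingers": 0.9},
    {"rx": 0, "ry": 0, "rz": 0, "x": 0, "y": 0, "z": -0.03, "fingers": 0.9},
    {"rx": 0, "ry": 0, "rz": 0, "x": 0, "y": 0, "z": -0.06, "fingers": 0.7},
    {"rx": 0, "ry": 0, "rz": 0, "x": 0.04, "y": 0, "z": -0.07, "fingers": 0.4},
    {"rx": 0, "ry": 0, "rz": 0, "x": 0.079, "y": 0, "z": -0.07, "fingers": 0.35},
    {"rx": 0, "ry": 0, "rz": 0, "x": 0.079, "y": 0, "z": -0.07, "fingers": 0.35},
    {"rx": 0, "ry": 0, "rz": 0, "x": 0.079, "y": 0, "z": -0.07, "fingers": 0.35}
  ]
}}

```text
time: 23.6
ee_pos: [0.4717, -0.0493, 0.2043]
eef_rot: [-0.041, 0.999, -0.0, 0.001]
ft_force: [0.1, 0.8, -0.3]
width: 0.0367
```

```bash
cat > chk.py <<'E'
from h import *
def block_on_bed(c):
    P=wcloud(c); L=wp(P.reshape(-1,3)).reshape(P.shape); hsv=cv2.cvtColor(c["color"],cv2.COLOR_RGB2HSV)
    m=(abs(L[...,2]-.086)<.004)&(abs(L[...,1])<.06)&(L[...,0]>-.15)&(L[...,0]<.028)
    lab,cc,st,_=cv2.connectedComponentsWithStats(m.astype(np.uint8)); k=1+np.argmax(st[1:,4]); Q=L[cc==k]
    print("top n",len(Q),"z",np.median(Q[:,2]).round(4),cv2.minAreaRect(Q[:,:2].astype(np.float32)),np.percentile(Q,[.5,99.5],axis=0).round(4).tolist())
    for kk in np.arange(-.1,.03,.02):
        w=abs(Q[:,0]-kk)<.005
        if w.sum()>20: print(" x%.2f"%kk,np.percentile(Q[w,1],[1,99]).round(4))
    for kk in np.arange(-.025,.03,.0125):
        w=abs(Q[:,1]-kk)<.004
        if w.sum()>20: print(" y%.3f"%kk,np.percentile(Q[w,0],[.5,99.5]).round(4))
E
python3 - <<'E'
from chk import *
p,Rc,s=pose(); print(s["time"],s["width"],s["ft_force"],wp(p+Rc.apply([0,0,.07])),s["joint_positions"].round(3))
c=cam("wrist"); cv2.imwrite("pics/w11.png",c["color"][:,:,::-1]); block_on_bed(c)
delta(ypr_tool(PY),tcp=pw(-.135,0,.137))
E
```

```text
23.6 0.03669325104367321 [ 0.08964145  0.79332223 -0.30229613] [[-0.13578429 -0.00071145  0.13427082]] [-0.522  0.062  0.553  1.985 -0.036  1.103  1.699]
top n 1991 z 0.0873 ((-0.05822203680872917, 0.00017373263835906982), (0.029125047847628593, 0.06432237476110458), 0.9678782820701599) [[-0.0725, -0.0312, 0.0856], [-0.0446, 0.0316, 0.0892]]
 x-0.06 [-0.0307  0.0314]
 x-0.04 [-0.0312  0.0307]
 y-0.025 [-0.0718 -0.0453]
 y-0.013 [-0.0722 -0.0449]
 y0.000 [-0.0724 -0.0445]
 y0.013 [-0.0725 -0.0454]
 y0.025 [-0.0718 -0.0448]
x -0.0006 y 0.0008 z 0.0672 | rx -0.0001 ry 0.0001 rz -0.0002 | dist 67mm rows>= 1.1 / 0.0
```

View pics/w11.png

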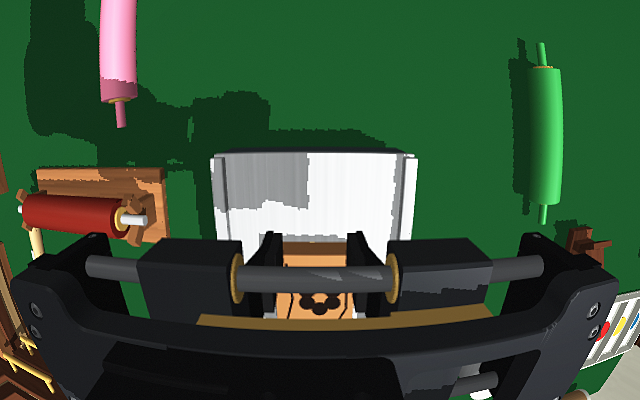

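Emit:
{"api": "drive_tool", "payload": {
  "plan": [
    {"rx": 0, "ry": 0, "rz": 0, "x": 0, "y": 0.001, "z": 0.04, "fingers": 0.35},
    {"rx": 0, "ry": 0, "rz": 0, "x": 0, "y": 0.001, "z": 0.067, "fingers": 0.35},
    {"rx": 0, "ry": 0, "rz": 0, "x": 0, "y": 0.001, "z": 0.067, "fingers": 0.35},
    {"rx": 0, "ry": 0, "rz": 0, "x": -0.01, "y": 0.001, "z": 0.067, "fingers": 0.35},
    {"rx": 0, "ry": 0, "rz": 0, "x": -0.018, "y": 0.001, "z": 0.067, "fingers": 0.35},
    {"rx": 0, "ry": 0, "rz": 0, "x": -0.022, "y": 0.001, "z": 0.067, "fingers": 0.35},
    {"rx": 0, "ry": 0, "rz": 0, "x": -0.025, "y": 0.001, "z": 0.067, "fingers": 0.35},
    {"rx": 0, "ry": 0, "rz": 0, "x": -0.028, "y": 0.001, "z": 0.067, "fingers": 0.35},
    {"rx": 0, "ry": 0, "rz": 0, "x": -0.03, "y": 0.001, "z": 0.067, "fingers": 0.35},
    {"rx": 0, "ry": 0, "rz": 0, "x": -0.03, "y": 0.001, "z": 0.067, "fingers": 0.35}
  ]
}}

```text
time: 24.9
ee_pos: [0.5012, -0.0459, 0.1369]
eef_rot: [-0.041, 0.999, -0.0, 0.0]
ft_force: [0.2, -0.6, -0.4]
width: 0.0311
```

```bash
python3 - <<'E'
from chk import *
p,Rc,s=pose(); print(s["time"],s["width"],s["ft_force"],s["torque"],wp(p+Rc.apply([0,0,.07])))
E
```

```text
24.9 0.03105950101075099 [ 0.18359257 -0.61481583 -0.37116016] [0.01106452 0.03236423 0.04686845] [[-1.06154014e-01  8.88446348e-05  6.69393353e-02]]
```

Emit:
{"api": "drive_tool", "payload": {
  "plan": [
    {"rx": 0, "ry": 0, "rz": 0, "x": -0.0015, "y": 0, "z": 0, "fingers": 0.35},
    {"rx": 0, "ry": 0, "rz": 0, "x": -0.003, "y": 0, "z": 0, "fingers": 0.35},
    {"rx": 0, "ry": 0, "rz": 0, "x": -0.0045, "y": 0, "z": 0, "fingers": 0.35},
    {"rx": 0, "ry": 0, "rz": 0, "x": -0.0045, "y": 0, "z": 0, "fingers": 0.35}
  ]
}}

```text
time: 25.4
ee_pos: [0.5038, -0.0458, 0.1365]
eef_rot: [-0.041, 0.999, -0.0, -0.002]
ft_force: [-11.3, 0.1, 8.2]
width: 0.0306
```

Emit:
{"api": "drive_tool", "payload": {
  "plan": [
    {"rx": 0, "ry": 0, "rz": 0, "x": -0.001, "y": 0, "z": 0, "fingers": 0.35},
    {"rx": 0, "ry": 0, "rz": 0, "x": -0.002, "y": 0, "z": 0, "fingers": 0.35},
    {"rx": 0, "ry": 0, "rz": 0, "x": -0.002, "y": 0, "z": 0, "fingers": 0.35}
  ]
}}

```text
time: 25.78
ee_pos: [0.5041, -0.0459, 0.1362]
eef_rot: [-0.041, 0.999, 0.0, -0.004]
ft_force: [-19.5, 0.2, 16.4]
width: 0.0307
```

Emit:
{"api": "drive_tool", "payload": {
  "plan": [
    {"rx": 0, "ry": 0, "rz": 0, "x": 0.005, "y": 0, "z": 0, "fingers": 0.35},
    {"rx": 0, "ry": 0, "rz": 0, "x": 0.025, "y": 0, "z": 0, "fingers": 0.35},
    {"rx": 0, "ry": 0, "rz": 0, "x": 0.03, "y": 0, "z": -0.04, "fingers": 0.35},
    {"rx": 0, "ry": 0, "rz": 0, "x": 0.01, "y": 0, "z": -0.1, "fingers": 0.35},
    {"rx": 0, "ry": 0, "rz": 0, "x": -0.05, "y": 0, "z": -0.16, "fingers": 0.6},
    {"rx": 0, "ry": 0, "rz": 0, "x": -0.11, "y": 0, "z": -0.2, "fingers": 0.8},
    {"rx": 0, "ry": 0, "rz": 0, "x": -0.16, "y": 0, "z": -0.22, "fingers": 1},
    {"rx": 0, "ry": 0, "rz": 0, "x": -0.16, "y": 0, "z": -0.22, "fingers": 1},
    {"rx": 0, "ry": 0, "rz": 0, "x": -0.16, "y": 0, "z": -0.22, "fingers": 1}
  ]
}}

```text
time: 26.9
ee_pos: [0.6681, -0.0319, 0.3566]
eef_rot: [-0.041, 0.999, -0.001, 0.0]
ft_force: [-0.8, 0.4, -0.3]
width: 0.0723
```

```bash
python3 - <<'E'
from chk import *
p,Rc,s=pose(); print(s["time"],s["width"],s["ft_force"],wp(p))
c=cam("wrist"); cv2.imwrite("pics/w12.png",c["color"][:,:,::-1]); block_on_bed(c)
P=wcloud(c); L=wp(P.reshape(-1,3)).reshape(P.shape); col=c["color"].astype(int); hsv=cv2.cvtColor(c["color"],cv2.COLOR_RGB2HSV)
ys=(hsv[...,0]>12)&(hsv[...,0]<32)&(hsv[...,1]>100)&(L[...,0]>.02)&(L[...,0]<.05)&(abs(L[...,1])<.1)&(L[...,2]>.06)&(L[...,2]<.12)
Q=L[ys]; print("stop",len(Q),np.percentile(Q,[1,50,99],axis=0).round(4).tolist())
t=Q[Q[:,2]>.076]; A=np.c_[t[:,1],np.ones(len(t))]; print("stop top slope z vs y",np.linalg.lstsq(A,t[:,2],rcond=None)[0])
for k in (-.02,0,.02,.04):
    w=abs(t[:,1]-k)<.005; print(" stop x range at y",k,np.percentile(t[w,0],[1,99]).round(4) if w.sum()>10 else None)
red=(col[...,0]>2.2*col[...,1])&(col[...,0]>2.2*col[...,2])
lv=red&(L[...,1]<-.08)&(L[...,1]>-.13)&(L[...,2]>.12)&(L[...,2]<.25); Q=L[lv]
if len(Q)>10: v=np.linalg.svd(Q-Q.mean(0),full_matrices=False)[2][0]; print("lever",len(Q),Q.mean(0),v,np.degrees(np.arctan2(v[2],v[0])))
E
```

```text
26.9 0.07225100854571673 [-0.76794499  0.43187325 -0.27338044] [[6.13562046e-02 1.52789685e-04 3.56600363e-01]]
top n 5534 z 0.0869 ((-0.0320407971739769, -3.166869282722473e-05), (0.06483200192451477, 0.1194642186164856), 89.84015655517578) [[-0.0912, -0.0316, 0.0848], [0.0275, 0.0313, 0.0891]]
 x-0.08 [-0.0311  0.0311]
 x-0.06 [-0.031   0.0323]
 x-0.04 [-0.0323  0.0312]
 x-0.02 [-0.0312  0.0313]
 x0.00 [-0.0314  0.0303]
 x0.02 [-0.0317  0.0306]
 y-0.025 [-0.0916  0.0274]
 y-0.013 [-0.0912  0.0275]
 y0.000 [-0.0911  0.0275]
 y0.013 [-0.0911  0.0275]
 y0.025 [-0.0914  0.0274]
stop 1204 [[0.0202, -0.0294, 0.0714], [0.0313, 0.0165, 0.0813], [0.0406, 0.0791, 0.0884]]
stop top slope z vs y [-0.03857566  0.08343325]
 stop x range at y -0.02 [0.0203 0.0391]
 stop x range at y 0 [0.0203 0.0392]
 stop x range at y 0.02 [0.0202 0.0391]
 stop x range at y 0.04 [0.0278 0.0389]
lever 565 [ 0.04535998 -0.09422172  0.16409126] [ 0.79644108 -0.01539964  0.60452002] 37.199467327946095
```

View pics/w12.png

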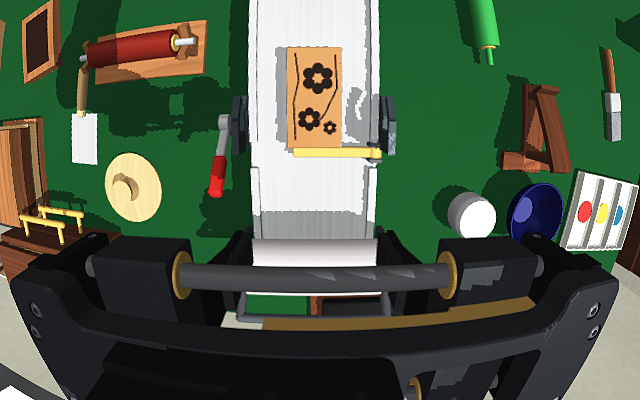

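```bash
python3 - <<'E'
from chk import *
c=cam("wrist"); P=wcloud(c); L=wp(P.reshape(-1,3)).reshape(P.shape); col=c["color"].astype(int)
m=(L[...,0]>.031)&(L[...,0]<.038)&(L[...,2]>.070)&(L[...,2]<.09)&(L[...,1]>-.024)&(L[...,1]<.07); t=L[m]
A=np.c_[t[:,1],np.ones(len(t))]; print("stop",len(t),np.linalg.lstsq(A,t[:,2],rcond=None)[0])
W=R.from_euler("z",2.24,degrees=True).inv().apply((P-np.array([.5066,-.3085,0])).reshape(-1,3)).reshape(P.shape)
red=(col[...,0]>2.0*col[...,1])&(col[...,0]>2.0*col[...,2])
Q=W[red&(abs(W[...,0])<.04)&(abs(W[...,1])<.1)&(W[...,2]>.04)&(W[...,2]<.1)]
from scipy.optimize import least_squares
def f(t):
    x,z,a,b=t; d=np.array([a,1,b]);d/=np.linalg.norm(d); w=Q-[x,0,z]; w=w-np.outer(w@d,d); return np.linalg.norm(w,axis=1)-.020
o=least_squares(f,[0,.05,0,0],loss="soft_l1",f_scale=.001); print("roller in cradle",len(Q),o.x,np.percentile(Q[:,1],[1,99]))
for n in ("scene",):
    cam(n)
    for l in ["washer","ink_tin","ink_knife","baren","brush","spare_block"]:
        f_=nets.find_in(l,n); print(l,[np.round(x["centre"],3).tolist() for x in f_[:1]])
E
```

```text
stop 458 [-0.00104126  0.08078784]
roller in cradle 2225 [-0.00043813  0.05011171 -0.00165695 -0.00128882] [-0.07142272  0.07277709]
washer []
ink_tin [[0.725, 0.232, 0.045]]
ink_knife [[0.626, -0.441, 0.004]]
baren [[0.728, -0.327, 0.009]]
brush [[0.477, 0.559, 0.017]]
spare_block [[0.474, -0.575, 0.026]]
```

```bash
python3 - <<'E'
from h import *
import pickle
D=pickle.load(open("D.pkl","rb")); a=D["scene"]["color"]; b=cam("scene")["color"]
d=np.abs(a.astype(int)-b).sum(-1)
print("spare",(d[110:150,240:285]>60).mean(),"washer",(d[290:335,330:375]>60).mean())
cv2.imwrite("pics/cmp.png",cv2.resize(np.hstack([a[100:160,215:295],b[100:160,215:295]])[:,:,::-1],None,fx=4,fy=4))
E
```

```text
spare 0.2861111111111111 washer 0.003950617283950617
```

View pics/cmp.png

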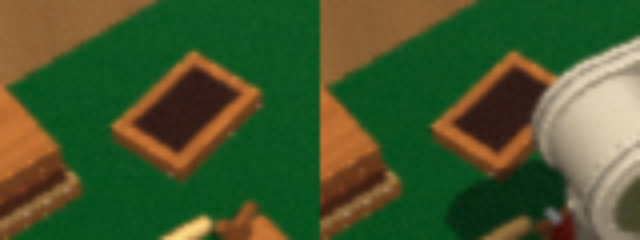

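The spare block at about pixel (185,115) in the left crop and (505,115) in the right is in the same place. In the second picture it is only partly hidden by the arm. The bowl's pixels are unchanged too. Handing in.

```bash
python3 - <<'E'
from bench import workorder
print(workorder.close_job())
E
```

```text
the job is handed in; nothing more can be done
None
```

The job is finished and handed in at about 27 to 28 s of the 72 s. The order was: cam lever open, roller out and into the cradle, head stop down, then the block laid and slid home.

**Last checks, from the wrist camera unless stated:**
- **Lever:** it pointed about 37° up to the back, where about 40° is fully open, so I read it as against its end stop.
- **Roller:** the axle centre was 50.1 mm above the table, level within 0.1° and within 0.5 mm of the cradle's middle.
- **Stop:** it was level, with its top about 20 mm above the bed.
- **Block:** it lay carved side up with its origin at press x = -32.0 mm, square within 0.2°. I pushed it against the stop with about 11 to 20 N.
- **Gripper:** it was clear of everything.

**Trouble and disagreements:**
- **Roller on the bearers:** at the bottom of the slot path the roller pressed on the bed's bearers, and the wrist force briefly read 43 N upward. The given exit height puts its underside below the bearer tops. I lifted it at once, and it had not slipped in the grip.
- **Bystanders:** the network missed the bowl in its last look and put the spare block about 15 mm off. The pictures showed the bowl's pixels unchanged and the spare block in place, partly hidden by the arm. The tin, knife, baren and brush were found where they started, within about 3 mm.

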